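Weigh the dried filter dish and file it in the dish rack

TASK

Lift the filter dish out of the drying block and set it down in the middle of the balance pan, let go and leave it to settle for a second so that it is weighed. Then take it again from a slant and slide it into the one free slot of the dish rack, the second from the bottom, and push it fully home against the rods at the back. Keep the dish level and never drop it, and leave the dishes already in the rack and the capped vials where they are.

Things in the scene. Friction and masses are not known exactly. Their poses are not given: they have to be found in the camera images.
- dish: the filter dish to be weighed and filed: a closed flat round plastic dish, 54 mm in diameter and 10 mm thick, about 28 g, clear with a pale filter inside; it starts lying flat in the nest of the drying block. Origin: centre of its underside, z up.
- dry_block: drying block, fixed: white cabinet 128 mm square with an aluminium top 124 mm square, top face 62 mm above the bench. A finger channel 36 mm wide (from -18 to 18 mm in the block's x), floor at 46 mm, crosses the whole top along the block's y, so upright fingers can take the dish across its diameter along the block's y. Origin: centre of the underside, on the bench; display on its -x face.
- nest (a point): centre of the floor of the block's round nest (57 mm diameter, 8 mm deep, crossed by the finger channel), 54 mm above the bench; the dish starts on it and stands 2 mm proud of the block's top. Axes as the block.
- balance: compact balance, fixed: white housing 200 mm (its x) by 145 mm (its y), upper surface 50 mm above the bench, display at its -x end. Origin: centre of its underside, on the bench.
- pan (a point): centre of the upper face of the balance's round pan: a fixed steel disc 46 mm in diameter, 3 mm thick, on a 16 mm stalk, upper face 72 mm above the bench and 22 mm above the housing; the dish overhangs it by 4 mm all round. It lies 35 mm to +x of the balance's middle; axes as the balance.
- rack: dish rack, fixed: base plate 70 by 88 mm carrying four shelf slots one above the other, loaded from its open -x side by sliding along its +x. Shelves: steel tongues 36 mm wide (y), 3 mm thick, from x = -23 to 25 mm, upper faces 24, 44, 64 and 84 mm above the bench; each slot is 17 mm high. Origin: on the bench under the middle of a dish that is fully home; x points into the rack, z up.
- slot (a point): where the centre of the dish's underside lies when it is fully home in the free slot (second from the bottom): on the shelf 44 mm above the bench, on the rack's z axis; axes as the rack.
- rods (a point): on the shelf of the free slot, midway between the two rear stop rods (upright, 6 mm thick, at x = 25.4, y = +-16 mm in the rack). Two more such rods at x = 8, y = +-33 mm guide the dish's sides with 60 mm free between them: fingers beside the dish meet these about 10 to 15 mm before it is home, so the last bit is pushed from behind. Axes as the rack.
- cover (a point): centre of the upper face of the rack's clear cover plate, 104 mm above the bench: 51 mm (x) by 76 mm (y), 3 mm thick, from x = -16 to 35 mm in the rack. It lies over all slots, so an upright gripper cannot reach in; one leaning back from the rack by 25 to 45 degrees, pointing down and into it, can. Axes as the rack.
- dish_low: a like dish lying in the lowest slot, fully in the rack. Origin: centre of its underside.
- dish_third: a like dish lying in the third slot from the bottom, just above the free one. Origin: centre of its underside.
- dish_top: a like dish lying in the top slot. Origin: centre of its underside.
- vial_a: loose upright vial, 25 mm in diameter and 54 mm tall with a green cap, standing beyond the work; a bystander. Origin: centre of its underside.
- vial_b: a second such vial, on the other side. Origin: centre of its underside.

How it is judged (in metres and radians):
On the way:
1. the dish rests on the balance pan, flat, let go and still (horizontal distance between dish and pan below 0.01 m and z of dish in the frame of pan between -0.003 and 0.003 m and angle between dish's own z axis and vertical below 0.06 rad and linear speed of dish below 0.01 m/s and contact force between the fingers and dish below 0.05 N), for 0.5 s.
At the end, for the whole second after the job is handed in: the dish lies flat and still on the second shelf from the bottom of the rack, within 4 mm of fully home against the rear rods and within 5 mm of the middle (x of dish in the frame of slot between -0.004 and 0.004 m and y of dish in the frame of slot between -0.005 and 0.005 m and z of dish in the frame of slot between -0.003 and 0.003 m and angle between dish's own z axis and vertical below 0.06 rad and linear speed of dish below 0.01 m/s); the robot touches nothing.
It fails at once if the dish is tipped more than 25 degrees (angle between dish's own z axis and vertical above 0.44 rad).
It fails at once if the dish is dropped or thrown: it moves faster than 0.6 m/s with no finger touching it (linear speed of dish above 0.6 m/s and contact force between the fingers and dish below 0.02 N).
It fails at once if a dish already in the rack is shifted by more than 10 mm (distance of any of dish_low, dish_third, dish_top from where it was at the start of the episode above 0.01 m).
It fails at once if a vial is knocked over or shifted by more than 20 mm (distance of any of vial_a, vial_b from where it was at the start of the episode above 0.02 m).
It also fails if it takes over 69 s, if anything falls off the work surface, if the arm or the gripper's body presses on something with over 40 N, if the wrist force passes 120 N, or if a joint passes its speed limit or range.

ROBOT

A 7-joint arm with a two-finger parallel gripper is mounted at the origin on the work surface. World frame = base frame: x ahead of the robot, y to its left, z up, the work surface at z = 0. Lengths are in mm, angles in rad, forces in N, time in s.
With the tool pointing down it reaches from about 350 to 775 mm from the base axis. Payload 3.1 kg.
Tool frame: the origin (TCP) lies at the very end of the fingers, on their centre line; the grasp point (between the pads) lies 19 mm behind it (arm.grip_point_offset is the distance from the TCP to the grasp point, in mm); x points along the fingers, y is the direction in which the jaws open and shut, and the axes are right-handed (so a half turn about x gives the same grasp; the last joint's range is limited). The gripper opens to 85 mm and grips with 20 to 120 N. Pads are 22 mm wide; open, the fingers measure 114 mm over their backs; the gripper's body (76 mm by 85 mm) begins 54 mm behind the grasp point. The pads swing forward as they close: fully open they stand 13 mm farther back than shut.
Start: joints at [1.243, 0.311, 0.014, 1.512, -0.004, 1.319, -0.027], TCP at [155.092, -527.697, 231.304] pointing down, gripper open.
Joint ranges: [-2.7, 2.7], [-0.3, 1.91], [-1.27, 1.3], [0.12, 2.57], [-1.44, 4.58], [0.2, 2.03], [-3.05, 3.05]. Speed limits (rad/s): [2.79, 2.79, 3.14, 3.14, 3.14, 3.14, 3.14].

INTERFACE

Orientations are given as a 3x3 rotation matrix whose columns are the frame's x, y, z axes.
In Python, from bench import sense, cams, job, arm gives the robot as it stands.
- The arm moves only by the shell command python3 -m creep 'ROWS'. ROWS is a JSON object of lists of equal length, an entry for each row: "rotation": the turn, a rotation vector about the tool's x, y, z in degrees, a list of three; "travel": the shift along the tool's x, y, z in m, a list of three; "grip": the opening, from 0 (shut) to 1 (fully open). A call has exactly 5 rows; each row is the pose to reach, as a shift and turn from the pose commanded when the call began, along the tool's axes at that moment; what a row does not reach only later rows make up. A row lasts 1/8 s, in which the tool goes at most 62.5 mm and 10.7 degrees, less where a joint would pass 70% of its speed; a pose out of reach is approached as far as the arm can. A call with a gripper value outside its range is refused whole. The fingers move at their own pace and stop on an object; the grip force is fixed at half the most. Time passes only in rows, so rows that repeat a pose let the fingers close, or fill a call up. It gives the time, the measured TCP pose, the force and the opening at its end, in the units of the state.
- sense(): the state, without advancing time (a new reading comes with each control period).
- cams.get_image(name): name is "side" or "top" or "wrist"; returns the picture (420x560x3 uint8, red, green, blue); there is no depth.
- cams.camera_params(name): a dict with "fx", "fy", "cx", "cy" (pixels), "R" (3x3) and "t" (3): a world point X has camera coordinates R X + t. Camera axes: x right, y down, z forward; pixel columns grow to the right and rows downward; lengths in mm; the calibration is good to about 2 mm. A picture is of the moment at which its call begins: read the wrist's pose just before it. camera_params takes no time and is no camera call; for the wrist camera it gives the pose at the moment of the call.
- job.job_done(): hands the job in, once; it reports no verdict.
The state is a dict: "time": time; "joint_pos": joint angles; "dq": joint speeds; "joint_torque": joint torques, N m; "ee_pos": TCP position; "tcp_rot": TCP orientation; "force": force on the tool from outside, world axes, zero at the start; "torque": the same for the moment, N m; "grip_width": opening from 0.0 (shut) to 1.0 (fully open).
Only numpy, scipy, OpenCV 4.12 (cv2) and the standard library are available. Lean on these libraries where they do the work, as an engineer would, in place of code of your own. Each camera call takes 0.05 s, during which the arm holds its last target.

## Working session

There is one attempt and no reset: what is moved stays moved. The work goes in short steps, Python scripts to look and compute and a shell command to move; the robot and the scene stay as the last step left them, time stands still between calls to the robot, and variables do not carry over. Pictures are saved under pics/ and viewed, and the job is handed in when it is done.

```bash
ls; mkdir -p pics
python3 - <<'E'
from bench import sense, cams, job, arm
import cv2,numpy as np
np.set_printoptions(precision=4,suppress=True)
s=sense()
for k,v in s.items(): print(k,np.array(v))
print([a for a in dir(arm) if a[0]!='_'])
for n in ("side","top","wrist"):
    p=cams.camera_params(n)
    im=cams.get_image(n); cv2.imwrite(f'pics/{n}0.png',im[:,:,::-1])
    print(n,p['fx'],p['fy'],p['cx'],p['cy'],np.array(p['R']),p['t'], -np.array(p['R']).T@np.array(p['t']))
E
```

```text
pics
time 0.0
joint_pos [ 1.2433  0.3118  0.014   1.5131 -0.0044  1.3192 -0.0272]
dq [-0.0008 -0.0012 -0.0003 -0.0013  0.0002  0.0005  0.0009]
joint_torque [ -0.0001 -37.9915   0.146  -23.0586   0.0121   0.0138   0.    ]
ee_pos [ 154.8494 -526.9793  230.178 ]
tcp_rot [[-0.0008  0.2819 -0.9594]
 [ 0.0023 -0.9594 -0.2819]
 [-1.     -0.0024  0.0001]]
force [-0.8818 -0.4211  0.783 ]
torque [ 0.0176 -0.0467  0.0175]
grip_width 0.9988681371864965
['IKError', 'grip_point_offset']
side 388.8748843030159 388.8748843030159 268.3457595445659 219.65112785382516 [[ 0.7517 -0.6595 -0.0005]
 [-0.339  -0.3858 -0.8581]
 [ 0.5657  0.6452 -0.5136]] [-511.1605  298.8786  430.2097] [ 242.2116 -499.3545  477.1504]
top 429.87610601826407 429.87610601826407 283.4519000710783 204.25126793592045 [[ 0.0254 -0.9996  0.0095]
 [-0.9973 -0.026  -0.0681]
 [ 0.0683 -0.0078 -0.9976]] [-12.9707 647.605  836.5279] [589.0963  10.3706 878.7476]
wrist 365.1893260073904 365.1893260073904 278.89586045052295 210.3484541444256 [[ 0.2822 -0.9593 -0.0023]
 [-0.9054 -0.2671  0.33  ]
 [-0.3172 -0.0911 -0.944 ]] [-548.3884  -43.9808  380.3905] [ 235.593  -503.2009  372.3519]
```

View pics/top0.png

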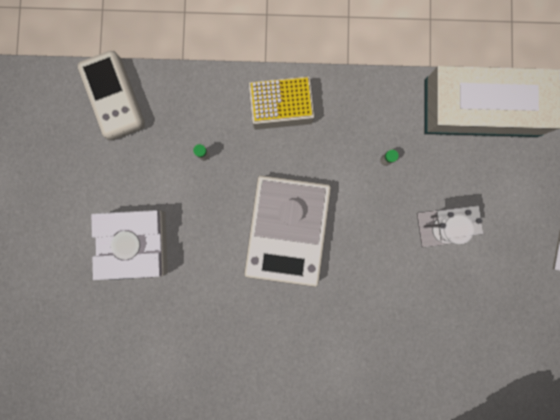

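View pics/side0.png

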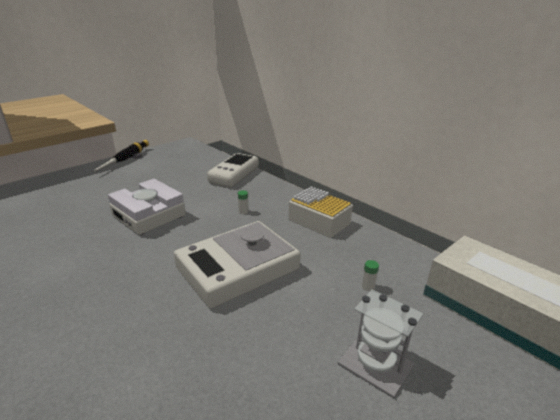

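View pics/wrist0.png

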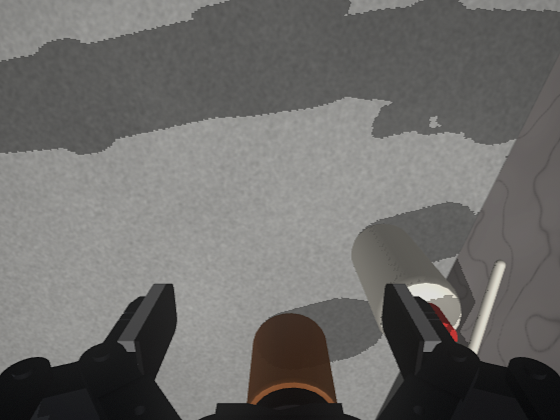

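Run:
```python
import cv2,numpy as np
t=cv2.imread('pics/top0.png'); s=cv2.imread('pics/side0.png')
c=lambda im,x,y,w,h,k:cv2.resize(im[y:y+h,x:x+w],None,fx=k,fy=k,interpolation=cv2.INTER_CUBIC)
cv2.imwrite('pics/c1.png',c(t,405,190,100,75,8))
cv2.imwrite('pics/c2.png',c(t,80,195,100,100,6))
cv2.imwrite('pics/c3.png',c(t,235,170,110,120,5))
cv2.imwrite('pics/c4.png',c(s,330,250,110,140,4))
```

```text
(no output)
```

View pics/c1.png

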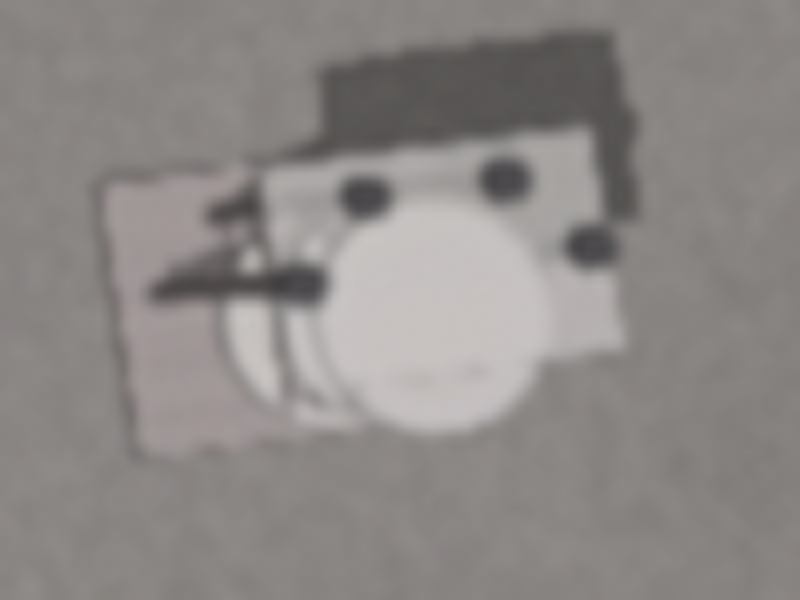

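View pics/c2.png

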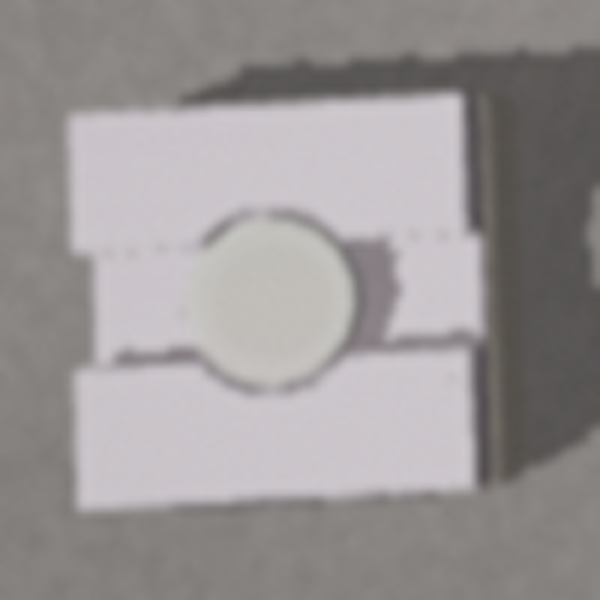

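View pics/c3.png

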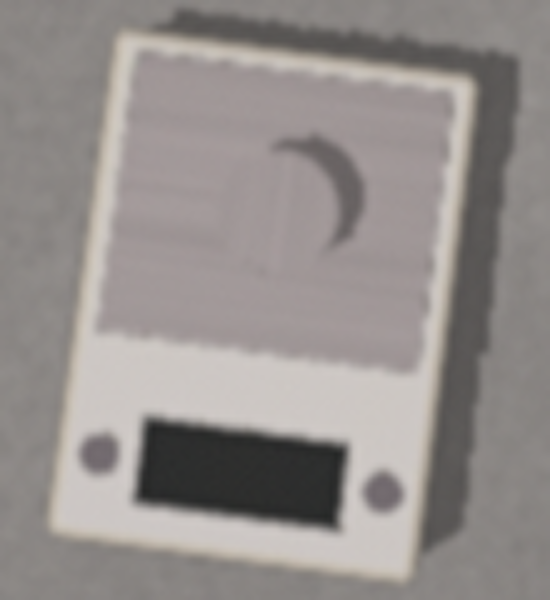

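View pics/c4.png

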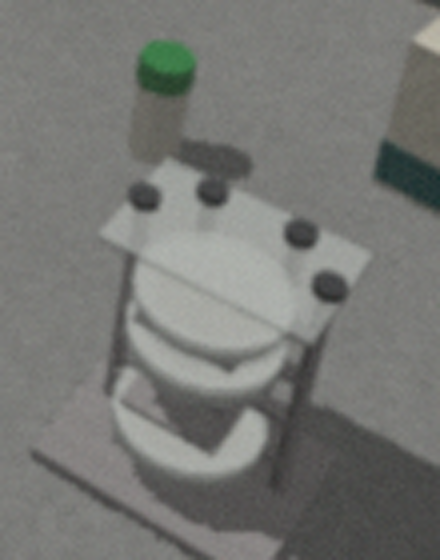

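```bash
cat > h.py <<'E'
import numpy as np,cv2
from bench import sense,cams
np.set_printoptions(precision=3,suppress=True)
def ray(n,px,p=None):
    p=p or cams.camera_params(n); R=np.array(p['R']);t=np.array(p['t'])
    d=np.array([(px[0]-p['cx'])/p['fx'],(px[1]-p['cy'])/p['fy'],1.])
    return -R.T@t, R.T@d
def onz(n,px,z,p=None):
    c,d=ray(n,px,p); return c+d*(z-c[2])/d[2]
def tri(obs):
    A=np.zeros((3,3));b=np.zeros(3)
    for n,px in obs:
        c,d=ray(n,px); d/=np.linalg.norm(d);M=np.eye(3)-np.outer(d,d);A+=M;b+=M@c
    X=np.linalg.solve(A,b)
    return X,[np.linalg.norm(np.cross(X-ray(n,px)[0],ray(n,px)[1]/np.linalg.norm(ray(n,px)[1]))) for n,px in obs]
def proj(n,X,p=None):
    p=p or cams.camera_params(n); c=np.array(p['R'])@X+np.array(p['t'])
    return np.array([p['fx']*c[0]/c[2]+p['cx'],p['fy']*c[1]/c[2]+p['cy']])
def fit(model,world): # 2D rigid
    m=np.array(model,float);w=np.array(world)[:,:2];mc=m.mean(0);wc=w.mean(0)
    a=m-mc;b=w-wc;th=np.arctan2((a[:,0]*b[:,1]-a[:,1]*b[:,0]).sum(),(a*b).sum())
    R=np.array([[np.cos(th),-np.sin(th)],[np.sin(th),np.cos(th)]]);t=wc-R@mc
    return t,th,(R@m.T).T+t-w
E
python3 - <<'E'
from h import *
g=lambda c,k,x,y:((c[0]+.5)/k-.5+x,(c[1]+.5)/k-.5+y)
T=[g(c,8,405,190) for c in [(302,285),(365,197),(505,180),(590,247)]]
S=[g(c,4,330,250) for c in [(145,195),(212,192),(301,233),(330,287)]]
W=[]
for a,b in zip(T,S):
    X,e=tri([('top',a),('side',b)]);print(X,e);W.append(X)
M=[(8,33),(25.4,16),(25.4,-16),(8,-33)]
t,th,r=fit(M,W);print('rack tri',t,np.degrees(th),r)
for z in(104,108):
    t,th,r=fit(M,[onz('top',a,z) for a in T]);print('rack top',z,t,np.degrees(th),np.abs(r).max())
    t,th,r=fit(M,[onz('side',a,z) for a in S]);print('rack side',z,t,np.degrees(th),np.abs(r).max())
# base plate left edge
for c in [(103,180),(140,457)]: print('plate',onz('top',g(c,8,405,190),5))
# top dish
print('dish_top',onz('top',g((435,318),8,405,190),94))
# block
C=[g(c,6,80,195) for c in [(66,114),(462,94),(478,488),(78,510)]]
W=[onz('top',c,62) for c in C]
t,th,r=fit([(62,62),(62,-62),(-62,-62),(-62,62)],W);print('block',t,np.degrees(th),r)
print('dish',onz('top',g((275,302),6,80,195),64))
# balance
C=[g(c,5,235,170) for c in [(118,32),(476,78),(413,580),(50,530)]]
W=[onz('top',c,50) for c in C]
t,th,r=fit([(100,72.5),(100,-72.5),(-100,-72.5),(-100,72.5)],W);print('bal',t,np.degrees(th),r)
print('pan from bal',t+35*np.array([np.cos(th),np.sin(th)]))
print('pan',onz('top',g((280,206),5,235,170),72))
E
```

```text
[ 611.709 -282.72   106.562] [np.float64(0.12953302680609294), np.float64(0.12953302680621423)]
[ 631.668 -296.945  105.782] [np.float64(0.2905923131560442), np.float64(0.2905923131558593)]
[ 636.434 -328.642  106.229] [np.float64(0.10270974485094476), np.float64(0.1027097448508734)]
[ 621.925 -348.174  105.8  ] [np.float64(0.06807458711354726), np.float64(0.06807458711362313)]
rack tri [ 608.931 -316.677] 8.805078036925705 [[ 0.076 -0.121]
 [-0.085 -0.032]
 [ 0.046  0.042]
 [-0.037  0.111]]
rack top 104 [ 609.057 -317.572] 8.738630268193347 0.2557998831554187
rack side 104 [ 611.026 -315.504] 8.491831106304168 0.5346419930143611
rack top 108 [ 608.868 -315.892] 8.73863026819338 0.19812715171315176
rack side 108 [ 606.895 -317.501] 8.491831106304135 0.5958214453377195
plate [ 640.047 -270.217    5.   ]
plate [ 569.912 -279.921    5.   ]
dish_top [ 605.225 -317.904   94.   ]
block [560.843 301.195] 4.690165048706506 [[-0.208 -0.598]
 [ 0.386  0.117]
 [ 0.053  0.58 ]
 [-0.231 -0.098]]
dish [560.466 299.26   64.   ]
bal [595.981  -5.155] -6.075172392101476 [[ 3.633  2.07 ]
 [ 2.547 -2.783]
 [-3.002 -2.209]
 [-3.179  2.923]]
pan from bal [630.784  -8.86 ]
pan [632.328  -9.66   72.   ]
```

```bash
cat >> h.py <<'E'
from scipy.spatial.transform import Rotation as Ro
def toolR(yaw,lean,ref=None):
    """tool x pointing down and leaning so that it points into heading yaw (deg) by lean from vertical; y horizontal perpendicular to heading"""
    a=np.radians(yaw);l=np.radians(lean)
    h=np.array([np.cos(a),np.sin(a),0]);z=np.array([0,0,1.])
    x=np.sin(l)*h-np.cos(l)*z
    c=[]
    for s in(1,-1):
        y=s*np.array([-np.sin(a),np.cos(a),0]); c.append(np.column_stack([x,y,np.cross(x,y)]))
    if ref is not None: c.sort(key=lambda R:Ro.from_matrix(ref.T@R).magnitude())
    return c[0]
def plan(pos,R=None,pt=0.):
    """pos: where the point pt mm behind the TCP should be"""
    s=sense();R0=np.array(s['tcp_rot']);p0=np.array(s['ee_pos'])
    R=R0 if R is None else R
    tgt=np.array(pos)+pt*R[:,0]
    print('t',round(float(s['time']),2),'now',p0,'tgt',tgt,'q',np.array(s['joint_pos']),'f',np.array(s['force']),'g',round(float(s['grip_width']),3))
    print('travel m',np.round(R0.T@(tgt-p0)/1000,4),'rot deg',np.round(Ro.from_matrix(R0.T@R).as_rotvec(degrees=True),2))
E
python3 - <<'E'
from h import *
R=toolR(4.7,0,np.array(sense()['tcp_rot']))
print(R)
plan([500,-150,230],R)
plan([560.6,300.2,150],R)
E
```

```text
[[ 0.     0.082 -0.997]
 [ 0.    -0.997 -0.082]
 [-1.    -0.    -0.   ]]
t 0.15 now [ 154.9   -527.162  230.484] tgt [ 500. -150.  230.] q [ 1.243  0.312  0.014  1.513 -0.004  1.319 -0.027] f [-0.02   0.227 -0.019] g 1.0
travel m [ 0.001 -0.265 -0.437] rot deg [11.68  0.02  0.1 ]
t 0.15 now [ 154.9   -527.162  230.484] tgt [560.6 300.2 150. ] q [ 1.243  0.312  0.014  1.513 -0.004  1.319 -0.027] f [-0.02   0.227 -0.019] g 1.0
travel m [ 0.082 -0.679 -0.623] rot deg [11.68  0.02  0.1 ]
```

```bash
python3 -m creep '{"rotation":[[0,0,0],[3,0,0],[6,0,0],[9,0,0],[11.7,0,0]],"travel":[[0,-0.032,-0.052],[0,-0.064,-0.104],[0,-0.096,-0.156],[0,-0.128,-0.208],[0,-0.16,-0.26]],"grip":[1,1,1,0.85,0.8]}'
python3 - <<'E'
from h import *
R=toolR(4.7,0,np.array(sense()['tcp_rot']))
plan([560.6,300.2,150],R)
E
```

```text
time: 0.78
ee_pos: [360.3, -299.2, 231.2]
tcp_rot: [[-0.0, 0.08, -0.997], [-0.0, -0.997, -0.08], [-1.0, 0.0, 0.0]]
force: [0.3, -0.4, 0.2]
grip_width: 0.798
t 0.78 now [ 360.323 -299.199  231.168] tgt [560.6 300.2 150. ] q [ 0.813  0.152 -0.178  1.716  0.028  1.276 -0.862] f [ 0.316 -0.431  0.246] g 0.798
travel m [ 0.081 -0.582 -0.247] rot deg [-0.12  0.   -0.01]
```

```bash
python3 -m creep '{"rotation":[[0,0,0],[0,0,0],[0,0,0],[0,0,0],[0,0,0]],"travel":[[0,-0.055,-0.024],[0,-0.11,-0.048],[0,-0.165,-0.072],[0,-0.22,-0.096],[0,-0.275,-0.12]],"grip":[0.8,0.8,0.8,0.8,0.8]}'; python3 -m creep '{"rotation":[[0,0,0],[0,0,0],[0,0,0],[0,0,0],[0,0,0]],"travel":[[0.01,-0.055,-0.024],[0.025,-0.11,-0.048],[0.04,-0.165,-0.072],[0.06,-0.22,-0.096],[0.07,-0.275,-0.12]],"grip":[0.8,0.8,0.8,0.8,0.8]}';python3 - <<'E'
from h import *
R=toolR(4.7,0,np.array(sense()['tcp_rot']))
plan([560.6,300.2,120],R)
E
```

```text
time: 1.4
ee_pos: [456.8, -15.4, 231.2]
tcp_rot: [[0.0, 0.081, -0.997], [-0.001, -0.997, -0.081], [-1.0, 0.001, -0.0]]
force: [1.5, 0.1, -0.0]
grip_width: 0.799
time: 2.02
ee_pos: [553.9, 267.6, 159.5]
tcp_rot: [[-0.002, 0.081, -0.997], [-0.002, -0.997, -0.081], [-1.0, 0.002, 0.002]]
force: [1.1, -0.6, 1.3]
grip_width: 0.8
t 2.02 now [553.877 267.572 159.488] tgt [560.6 300.2 120. ] q [-0.125  0.55  -0.545  1.413  0.289  1.261 -2.183] f [ 1.099 -0.64   1.323] g 0.8
travel m [ 0.039 -0.032 -0.009] rot deg [-0.07  0.11 -0.1 ]
```

```bash
python3 -m creep '{"rotation":[[0,0,0],[0,0,0],[0,0,0],[0,0,0],[0,0,0]],"travel":[[0.015,-0.016,-0.004],[0.03,-0.032,-0.009],[0.039,-0.032,-0.009],[0.039,-0.032,-0.009],[0.039,-0.032,-0.009]],"grip":[0.8,0.8,0.8,0.8,0.8]}';python3 - <<'E'
from h import *
R=toolR(4.7,0,np.array(sense()['tcp_rot']))
plan([560.6,300.2,90],R)
p=cams.camera_params('wrist')
im=cams.get_image('wrist');im2=cams.get_image('side')
cv2.imwrite('pics/w1.png',im[:,:,::-1])
cv2.imwrite('pics/s1.png',cv2.resize(im2[130:250,60:220,::-1],None,fx=5,fy=5,interpolation=2))
for X in ([560.5,300,64],[560.5,300,54]): print(proj('wrist',np.array(X),p))
E
```

```text
time: 2.65
ee_pos: [561.0, 297.8, 123.1]
tcp_rot: [[0.001, 0.079, -0.997], [-0.001, -0.997, -0.079], [-1.0, 0.001, -0.001]]
force: [-0.5, 0.6, 1.1]
grip_width: 0.797
t 2.65 now [560.989 297.845 123.062] tgt [560.6 300.2  90. ] q [-0.182  0.616 -0.531  1.401  0.319  1.209 -2.237] f [-0.477  0.599  1.079] g 0.797
travel m [ 0.033 -0.002  0.   ] rot deg [-0.16 -0.08 -0.04]
[275.471 232.804]
[275.6   226.586]
```

View pics/w1.png

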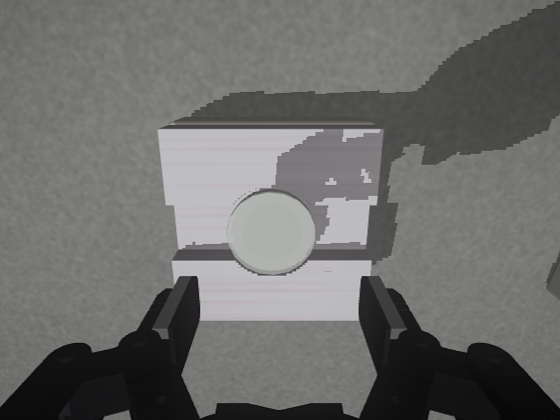

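View pics/s1.png

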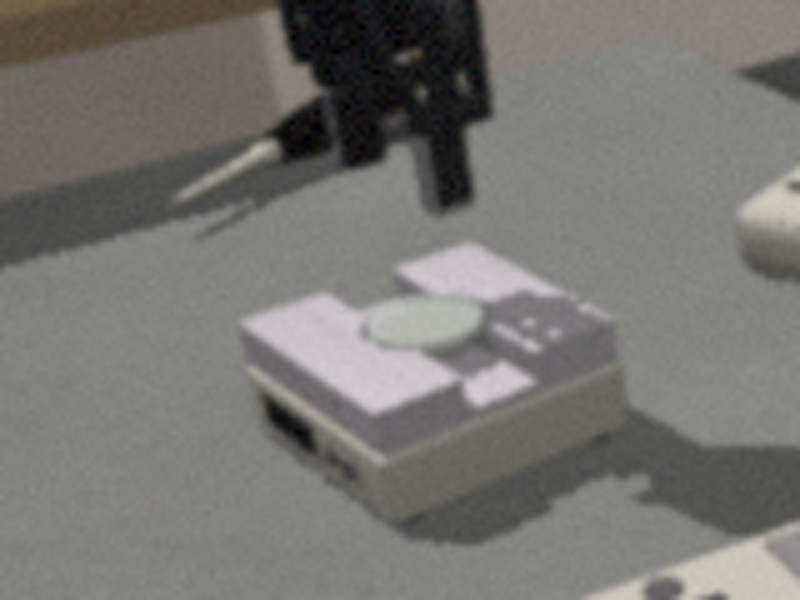

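```bash
python3 -m creep '{"rotation":[[0,0,0],[0,0,0],[0,0,0],[0,0,0],[0,0,0]],"travel":[[0.01,-0.004,0],[0.02,-0.004,0],[0.03,-0.004,0],[0.038,-0.004,0],[0.038,-0.004,0]],"grip":[0.8,0.8,0.8,0.8,0.8]}';python3 - <<'E'
from h import *
R=toolR(4.7,0,np.array(sense()['tcp_rot']))
plan([561.2,302,49],R)
p=cams.camera_params('wrist')
im=cams.get_image('wrist');im2=cams.get_image('side')
cv2.imwrite('pics/w2.png',im[:,:,::-1])
cv2.imwrite('pics/s2.png',cv2.resize(im2[130:250,60:220,::-1],None,fx=5,fy=5,interpolation=2))
for X in ([561.2,302,64],[561.2,302,54]): print(proj('wrist',np.array(X),p))
E
```

```text
time: 3.38
ee_pos: [559.2, 303.0, 83.0]
tcp_rot: [[-0.002, 0.082, -0.997], [-0.001, -0.997, -0.082], [-1.0, 0.001, 0.002]]
force: [0.4, 1.0, -0.0]
grip_width: 0.802
t 3.38 now [559.186 302.964  83.035] tgt [561.2 302.   49. ] q [-0.196  0.656 -0.519  1.439  0.34   1.138 -2.258] f [ 0.42   1.048 -0.004] g 0.802
travel m [ 0.034  0.001 -0.002] rot deg [-0.02  0.11 -0.06]
[281.591 260.04 ]
[281.435 251.129]
```

View pics/w2.png

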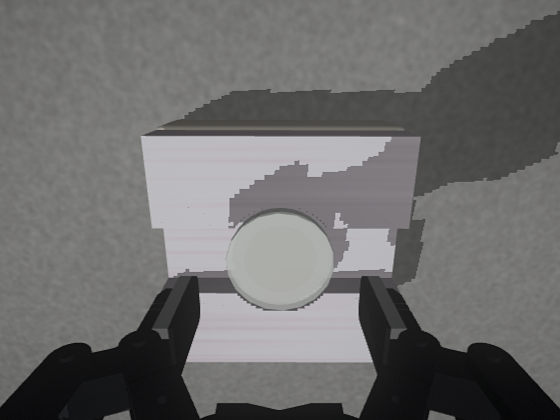

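View pics/s2.png

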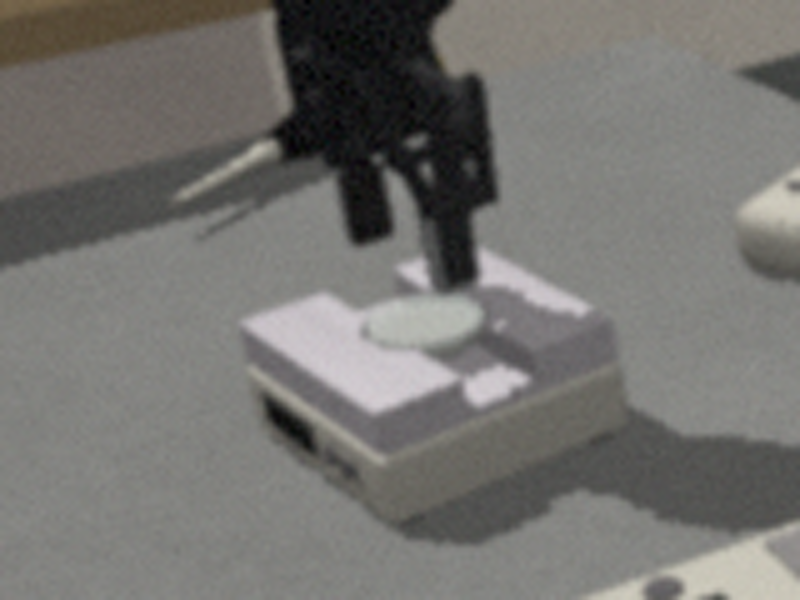

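```bash
python3 -m creep '{"rotation":[[0,0,0],[0,0,0],[0,0,0],[0,0,0],[0,0,0]],"travel":[[0.01,0,-0.002],[0.02,0,-0.002],[0.029,0,-0.002],[0.033,0,-0.002],[0.033,0,-0.002]],"grip":[0.8,0.8,0.8,0.8,0.8]}';python3 - <<'E'
from h import *
R=toolR(4.7,0,np.array(sense()['tcp_rot']))
plan([561.2,302.6,49],R)
im=cams.get_image('wrist');im2=cams.get_image('side')
cv2.imwrite('pics/w3.png',im[:,:,::-1])
cv2.imwrite('pics/s3.png',cv2.resize(im2[130:250,60:220,::-1],None,fx=5,fy=5,interpolation=2))
E
```

```text
time: 4.1
ee_pos: [561.5, 303.5, 50.7]
tcp_rot: [[-0.001, 0.082, -0.997], [-0.0, -0.997, -0.082], [-1.0, 0.0, 0.001]]
force: [0.1, -0.0, -0.9]
grip_width: 0.799
t 4.1 now [561.493 303.501  50.73 ] tgt [561.2 302.6  49. ] q [-0.202  0.693 -0.507  1.464  0.359  1.079 -2.27 ] f [ 0.141 -0.021 -0.877] g 0.799
travel m [0.002 0.001 0.   ] rot deg [-0.01  0.05 -0.02]
```

View pics/w3.png

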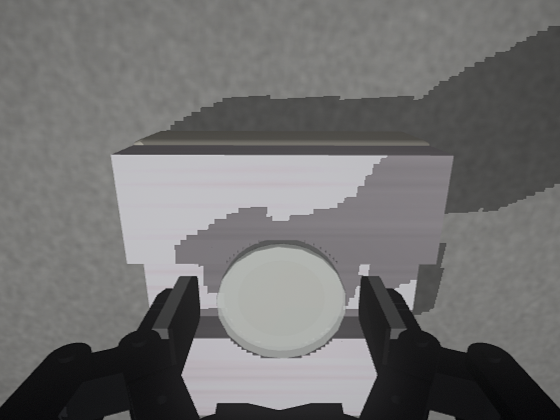

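View pics/s3.png

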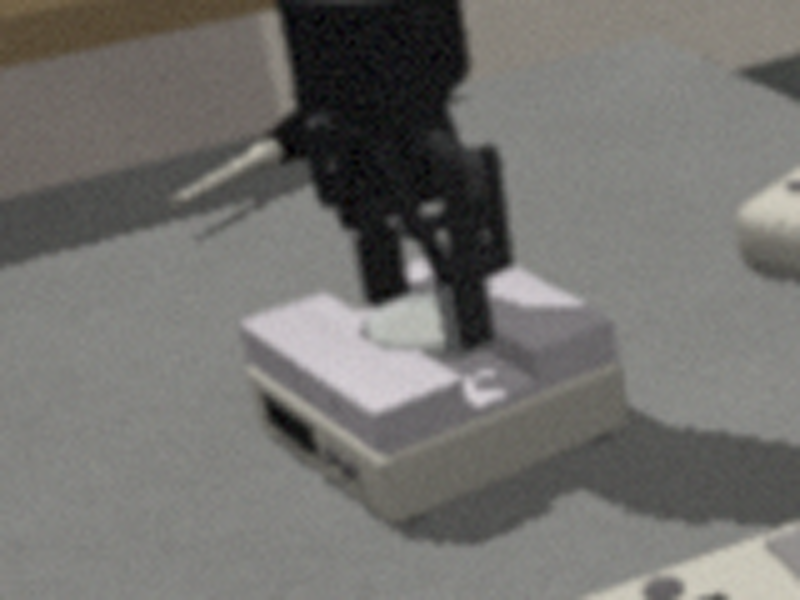

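```bash
python3 -m creep '{"rotation":[[0,0,0],[0,0,0],[0,0,0],[0,0,0],[0,0,0]],"travel":[[0.002,0.0008,0],[0.002,0.0008,0],[0.002,0.0008,0],[0.002,0.0008,0],[0.002,0.0008,0]],"grip":[0.75,0.65,0.55,0.5,0.5]}';python3 - <<'E'
from h import *
s=sense();print(s['grip_width'],s['force'],s['ee_pos'])
im=cams.get_image('wrist');im2=cams.get_image('side')
cv2.imwrite('pics/w4.png',im[:,:,::-1])
cv2.imwrite('pics/s4.png',cv2.resize(im2[130:250,60:220,::-1],None,fx=5,fy=5,interpolation=2))
E
```

```text
time: 4.82
ee_pos: [562.3, 303.2, 50.0]
tcp_rot: [[0.001, 0.082, -0.997], [0.001, -0.997, -0.082], [-1.0, -0.0, -0.001]]
force: [-0.3, 0.1, 4.8]
grip_width: 0.601
0.600540563565862 [-0.326  0.054  4.785] [562.264 303.162  49.986]
```

View pics/w4.png

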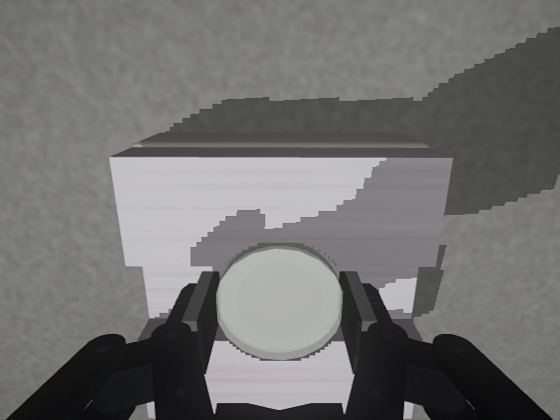

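View pics/s4.png

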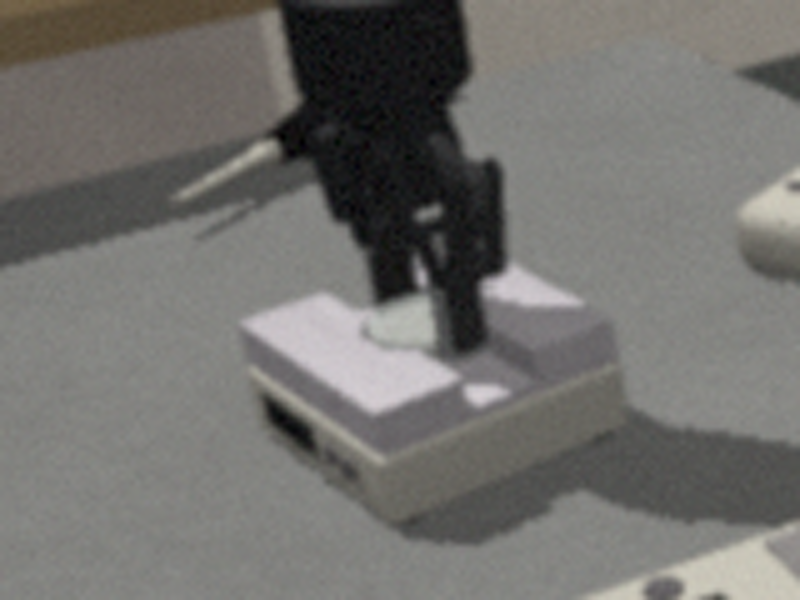

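```bash
python3 -m creep '{"rotation":[[0,0,0],[0,0,0],[0,0,0],[0,0,0],[0,0,0]],"travel":[[0,0,0],[-0.004,0,0],[-0.012,0,0],[-0.025,0,0],[-0.04,0,0]],"grip":[0.5,0.5,0.5,0.5,0.5]}';python3 - <<'E'
from h import *
s=sense();print(s['grip_width'],s['force'],s['ee_pos'])
p=cams.camera_params('wrist');print([proj('wrist',np.array(s['ee_pos'])+np.array([0,0,k]),p) for k in(4,14)])
im=cams.get_image('wrist');im2=cams.get_image('side')
cv2.imwrite('pics/w5.png',im[:,:,::-1])
cv2.imwrite('pics/s5.png',cv2.resize(im2[130:250,60:220,::-1],None,fx=5,fy=5,interpolation=2))
E
```

```text
time: 5.55
ee_pos: [561.8, 302.9, 90.2]
tcp_rot: [[-0.0, 0.082, -0.997], [0.0, -0.997, -0.082], [-1.0, -0.0, 0.0]]
force: [-0.2, 0.3, -0.4]
grip_width: 0.603
0.602642199937563 [-0.164  0.267 -0.431] [561.832 302.915  90.21 ]
[array([279.378, 288.502]), array([279.408, 301.573])]
```

View pics/w5.png

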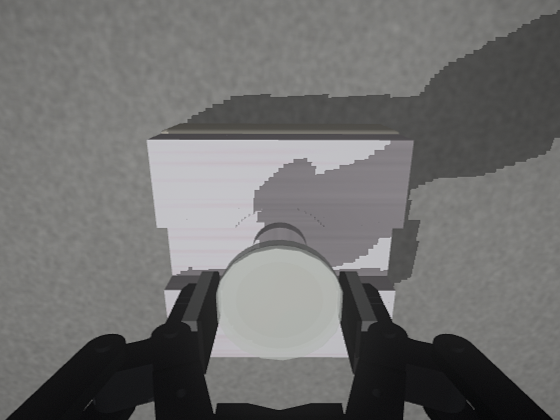

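View pics/s5.png

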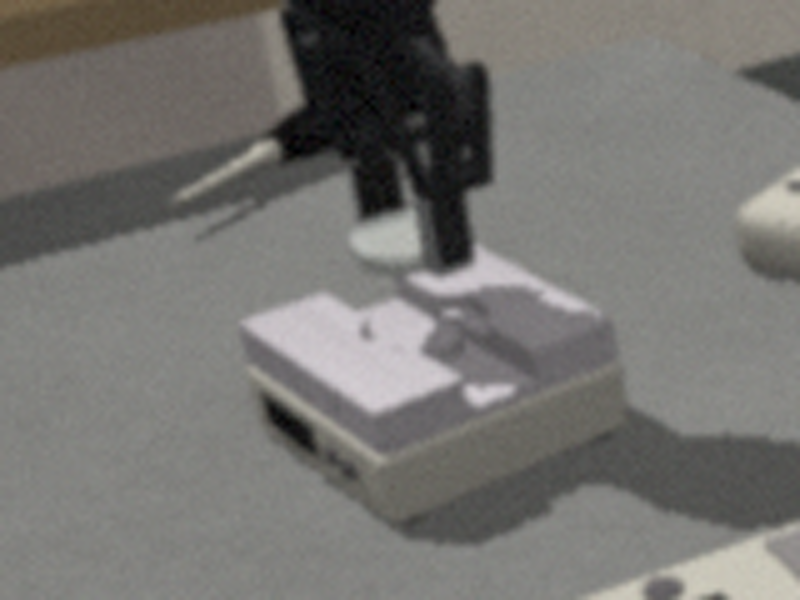

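```bash
python3 - <<'E'
from h import *
R=toolR(4.7,0,np.array(sense()['tcp_rot']))
plan([632,-8.5,130],R)
E
python3 -m creep '{"rotation":[[0,0,0],[0,0,0],[0,0,0],[0,0,0],[0,0,0]],"travel":[[-0.01,0.005,0],[-0.02,0.02,-0.003],[-0.03,0.045,-0.008],[-0.04,0.078,-0.015],[-0.04,0.115,-0.024]],"grip":[0.5,0.5,0.5,0.5,0.5]}'
python3 - <<'E'
from h import *
R=toolR(4.7,0,np.array(sense()['tcp_rot']))
plan([632,-8.5,130],R)
E
```

```text
t 5.65 now [563.371 304.124  92.284] tgt [632.   -8.5 130. ] q [-0.193  0.65  -0.522  1.425  0.337  1.15  -2.253] f [ 1.636 -0.158  0.241] g 0.6
travel m [-0.038  0.317 -0.043] rot deg [-0.03 -0.27  0.14]
time: 6.28
ee_pos: [596.3, 188.5, 130.9]
tcp_rot: [[0.002, 0.081, -0.997], [0.0, -0.997, -0.081], [-1.0, -0.0, -0.002]]
force: [0.4, 0.8, -0.6]
grip_width: 0.602
t 6.28 now [596.291 188.534 130.875] tgt [632.   -8.5 130. ] q [ 0.004  0.587 -0.526  1.425  0.303  1.208 -2.045] f [ 0.432  0.815 -0.554] g 0.602
travel m [ 0.001  0.199 -0.02 ] rot deg [-0.03 -0.14  0.  ]
```

```bash
python3 -m creep '{"rotation":[[0,0,0],[0,0,0],[0,0,0],[0,0,0],[0,0,0]],"travel":[[0,0.042,-0.004],[0,0.087,-0.008],[0,0.132,-0.013],[0,0.172,-0.017],[0,0.196,-0.02]],"grip":[0.5,0.5,0.5,0.5,0.5]}'
python3 - <<'E'
from h import *
R=toolR(4.7,0,np.array(sense()['tcp_rot']))
plan([632,-8.5,75],R)
p=cams.camera_params('wrist')
im=cams.get_image('wrist');im2=cams.get_image('side');im3=cams.get_image('top')
cv2.imwrite('pics/w6.png',im[:,:,::-1])
cv2.imwrite('pics/s6.png',cv2.resize(im2[170:320,150:320,::-1],None,fx=4,fy=4,interpolation=2))
cv2.imwrite('pics/t6.png',cv2.resize(im3[120:300,220:400,::-1],None,fx=3,fy=3,interpolation=2))
t=np.array([596,-5.2]);th=np.radians(-6.1)
for x,y in [(100,72.5),(100,-72.5),(-100,72.5),(-100,-72.5)]:
    X=[t[0]+x*np.cos(th)-y*np.sin(th),t[1]+x*np.sin(th)+y*np.cos(th),50]; print(proj('wrist',np.array(X),p),proj('top',np.array(X)))
E
```

```text
time: 6.9
ee_pos: [631.2, -9.3, 129.5]
tcp_rot: [[-0.0, 0.076, -0.997], [-0.003, -0.997, -0.076], [-1.0, 0.003, 0.0]]
force: [0.5, -0.1, -1.0]
grip_width: 0.601
t 6.9 now [631.235  -9.281 129.477] tgt [632.   -8.5  75. ] q [ 0.3    0.595 -0.494  1.405  0.291  1.213 -1.719] f [ 0.537 -0.138 -1.005] g 0.601
travel m [ 0.054 -0.001 -0.001] rot deg [-0.34  0.02 -0.17]
[175.453  96.14 ] [257.236 174.091]
[415.954 141.871] [331.299 183.942]
[151.639 368.484] [243.019 277.213]
[338.231 395.123] [318.324 287.221]
```

View pics/w6.png

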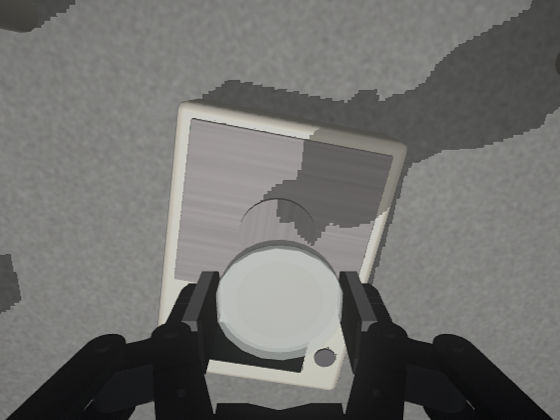

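View pics/s6.png

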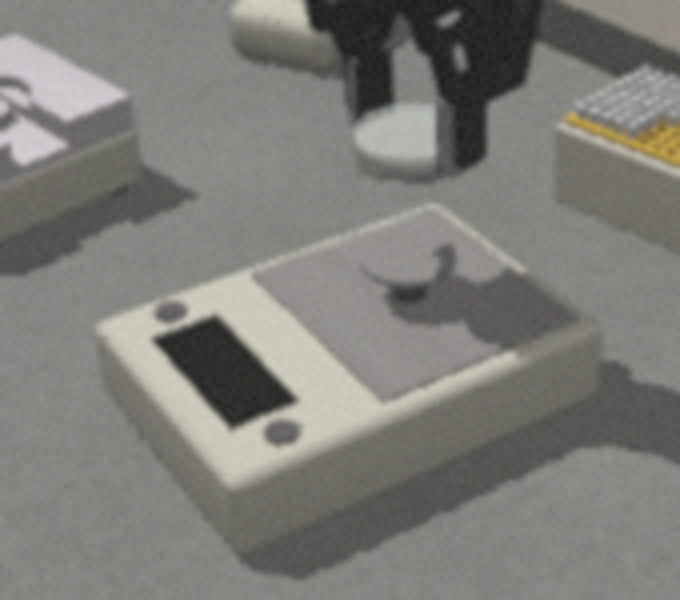

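View pics/t6.png

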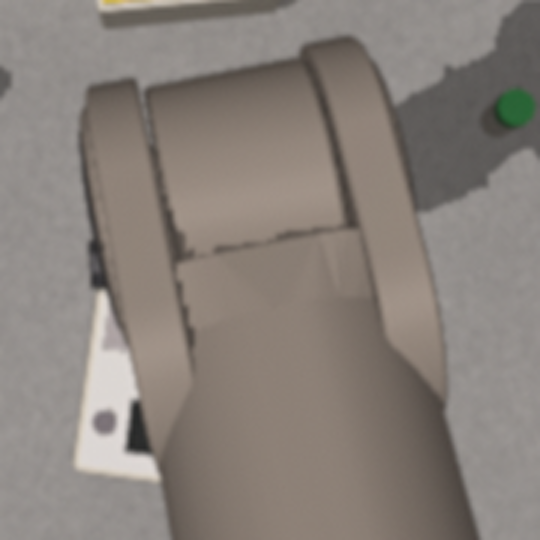

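Run:
```python
from h import *
p=cams.camera_params('wrist')
a=np.linspace(0,2*np.pi,9)[:-1]
for x0,y0 in((631.5,-9.3),(632,-8.5)):
  P=np.array([proj('wrist',np.array([x0+23*np.cos(t),y0+23*np.sin(t),72]),p) for t in a]);print(P[0],P[2],P[6])
```

```text
[286.434 195.824] [244.284 230.222] [321.87  235.689]
[285.108 194.885] [242.964 229.342] [320.625 234.819]
```

```bash
python3 -m creep '{"rotation":[[0,0,0],[0,0,0],[0,0,0],[0,0,0],[0,0,0]],"travel":[[0.01,-0.001,0.0005],[0.025,-0.002,0.0007],[0.042,-0.002,0.0007],[0.054,-0.002,0.0007],[0.058,-0.002,0.0007]],"grip":[0.5,0.5,0.5,0.5,0.5]}'
python3 - <<'E'
from h import *
R=toolR(4.7,0,np.array(sense()['tcp_rot']))
plan([630.5,-7,68],R)
im=cams.get_image('wrist');im2=cams.get_image('side')
cv2.imwrite('pics/w7.png',im[:,:,::-1])
cv2.imwrite('pics/s7.png',cv2.resize(im2[190:290,190:320,::-1],None,fx=6,fy=6,interpolation=2))
E
```

```text
time: 7.68
ee_pos: [629.2, -1.6, 69.6]
tcp_rot: [[-0.003, 0.082, -0.997], [-0.0, -0.997, -0.082], [-1.0, -0.0, 0.003]]
force: [-0.2, 0.8, -0.7]
grip_width: 0.605
t 7.67 now [629.245  -1.575  69.576] tgt [630.5  -7.   68. ] q [ 0.284  0.65  -0.48   1.475  0.319  1.098 -1.748] f [-0.229  0.788 -0.715] g 0.605
travel m [ 0.002  0.005 -0.001] rot deg [-0.    0.15  0.  ]
```

View pics/w7.png

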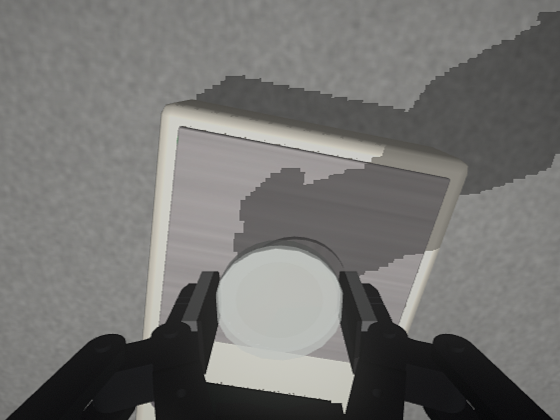

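View pics/s7.png

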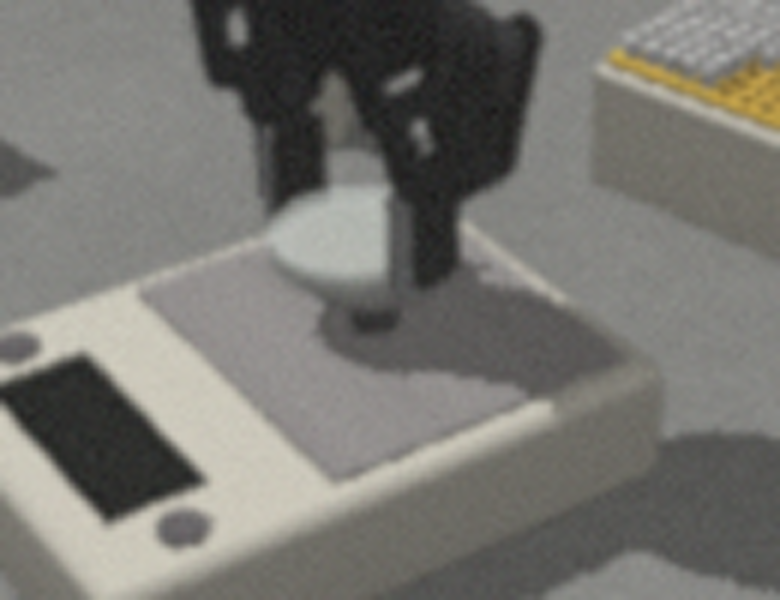

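```bash
python3 -m creep '{"rotation":[[0,0,0],[0,0,0],[0,0,0],[0,0,0],[0,0,0]],"travel":[[-0.002,0.003,-0.001],[-0.002,0.005,-0.001],[-0.001,0.005,-0.001],[0,0.005,-0.001],[0,0.005,-0.001]],"grip":[0.5,0.5,0.5,0.5,0.5]}'
python3 - <<'E'
from h import *
R=toolR(4.7,0,np.array(sense()['tcp_rot']))
plan([630.5,-7,68],R)
p=cams.camera_params('wrist')
im=cams.get_image('wrist')
cv2.imwrite('pics/w8.png',im[:,:,::-1])
for X in ((630.5,-7,72),):
  a=np.linspace(0,2*np.pi,9)[:-1]
  print(np.array([proj('wrist',np.array([X[0]+23*np.cos(t),X[1]+23*np.sin(t),72]),p) for t in a])[[0,1,2,6,7]])
E
```

```text
time: 8.4
ee_pos: [631.4, -6.4, 71.1]
tcp_rot: [[-0.0, 0.082, -0.997], [0.0, -0.997, -0.082], [-1.0, -0.0, 0.0]]
force: [-0.9, 1.1, -0.9]
grip_width: 0.603
t 8.4 now [631.436  -6.357  71.131] tgt [630.5  -7.   68. ] q [ 0.291  0.651 -0.48   1.469  0.319  1.1   -1.739] f [-0.946  1.076 -0.927] g 0.603
travel m [0.003 0.001 0.001] rot deg [-0.01  0.02  0.01]
[[285.206 239.064]
 [245.78  250.66 ]
 [228.559 282.944]
 [332.324 290.415]
 [321.653 256.311]]
```

View pics/w8.png

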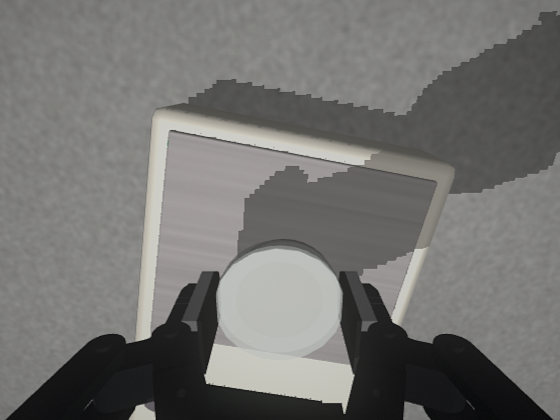

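```bash
python3 -m creep '{"rotation":[[0,0,0],[0,0,0],[0,0,0],[0,0,0],[0,0,0]],"travel":[[0.001,0,0],[0.0015,0,0],[0.002,0,0],[0.0025,0,0],[0.0025,0,0]],"grip":[0.5,0.5,0.5,0.5,0.5]}'
python3 -m creep '{"rotation":[[0,0,0],[0,0,0],[0,0,0],[0,0,0],[0,0,0]],"travel":[[0.0005,0,0],[0.001,0,0],[0.001,0,0],[0.001,0,0],[0.001,0,0]],"grip":[0.5,0.5,0.5,0.5,0.5]}'
python3 - <<'E'
from h import *
im2=cams.get_image('side')
cv2.imwrite('pics/s8.png',cv2.resize(im2[190:290,190:320,::-1],None,fx=6,fy=6,interpolation=2))
E
```

```text
time: 9.07
ee_pos: [631.6, -6.5, 68.7]
tcp_rot: [[-0.0, 0.082, -0.997], [-0.0, -0.997, -0.082], [-1.0, -0.0, 0.0]]
force: [-0.2, -0.6, 0.5]
grip_width: 0.602
time: 9.7
ee_pos: [631.6, -6.5, 68.0]
tcp_rot: [[0.0, 0.082, -0.997], [-0.0, -0.997, -0.082], [-1.0, 0.0, -0.0]]
force: [-0.3, 0.2, 2.0]
grip_width: 0.602
```

View pics/s8.png

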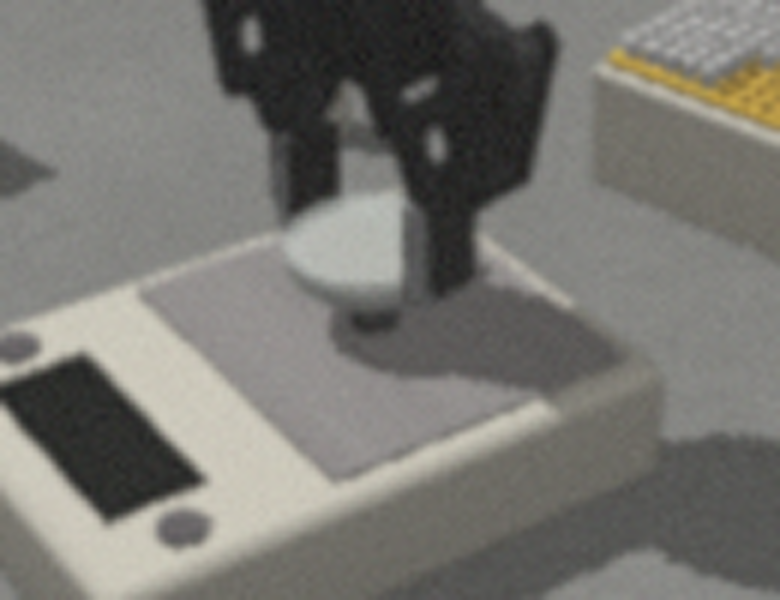

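```bash
python3 -m creep '{"rotation":[[0,0,0],[0,0,0],[0,0,0],[0,0,0],[0,0,0]],"travel":[[0.0005,0,0],[0.0007,0,0],[0.0007,0,0],[0.0007,0,0],[0.0007,0,0]],"grip":[0.5,0.5,0.5,0.5,0.5]}'
```

```text
time: 10.38
ee_pos: [631.7, -6.5, 68.0]
tcp_rot: [[0.0, 0.081, -0.997], [-0.0, -0.997, -0.081], [-1.0, 0.0, -0.0]]
force: [-1.6, -0.7, 6.6]
grip_width: 0.602
```

Contact with the pan (6.6 N, z no longer falling). Release.

```bash
python3 -m creep '{"rotation":[[0,0,0],[0,0,0],[0,0,0],[0,0,0],[0,0,0]],"travel":[[0,0,0],[0,0,0],[0,0,0],[0,0,0],[0,0,0]],"grip":[0.62,0.66,0.72,0.78,0.8]}'
python3 -m creep '{"rotation":[[0,0,0],[0,0,0],[0,0,0],[0,0,0],[0,0,0]],"travel":[[-0.005,0,0],[-0.02,0,0],[-0.04,0,0],[-0.065,0,0],[-0.08,0,0]],"grip":[0.85,0.85,0.85,0.85,0.85]}'
python3 - <<'E'
from h import *
R0=np.array(sense()['tcp_rot'])
p=cams.camera_params('wrist')
im=cams.get_image('wrist');im2=cams.get_image('side')
cv2.imwrite('pics/w9.png',im[:,:,::-1])
cv2.imwrite('pics/s9.png',cv2.resize(im2[190:290,190:320,::-1],None,fx=6,fy=6,interpolation=2))
a=np.linspace(0,2*np.pi,9)[:-1]
print(np.array([proj('wrist',np.array([631.6+27*np.cos(t),-6.5+27*np.sin(t),82]),p) for t in a])[[0,2,4,6]])
R=toolR(8.8,40,R0)
plan([631.6,-6.5,77],R,pt=14)
E
```

```text
time: 11.0
ee_pos: [631.5, -6.5, 66.9]
tcp_rot: [[-0.0, 0.082, -0.997], [0.0, -0.997, -0.082], [-1.0, -0.0, 0.0]]
force: [0.2, -1.0, -0.1]
grip_width: 0.805
time: 11.62
ee_pos: [632.7, -6.2, 149.8]
tcp_rot: [[0.004, 0.082, -0.997], [0.0, -0.997, -0.082], [-1.0, 0.0, -0.004]]
force: [-0.1, 0.3, 0.4]
grip_width: 0.847
[[283.317 186.852]
 [236.021 225.486]
 [276.12  267.625]
 [322.859 232.105]]
t 11.72 now [633.296  -6.165 150.035] tgt [640.493  -5.123  66.275] q [ 0.3    0.58  -0.502  1.378  0.282  1.249 -1.71 ] f [0.157 0.339 0.037] g 0.856
travel m [ 0.084 -0.001 -0.007] rot deg [-3.94 39.68 -1.47]
```

View pics/w9.png

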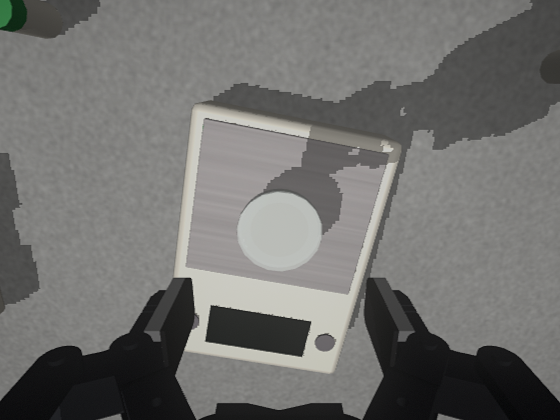

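View pics/s9.png

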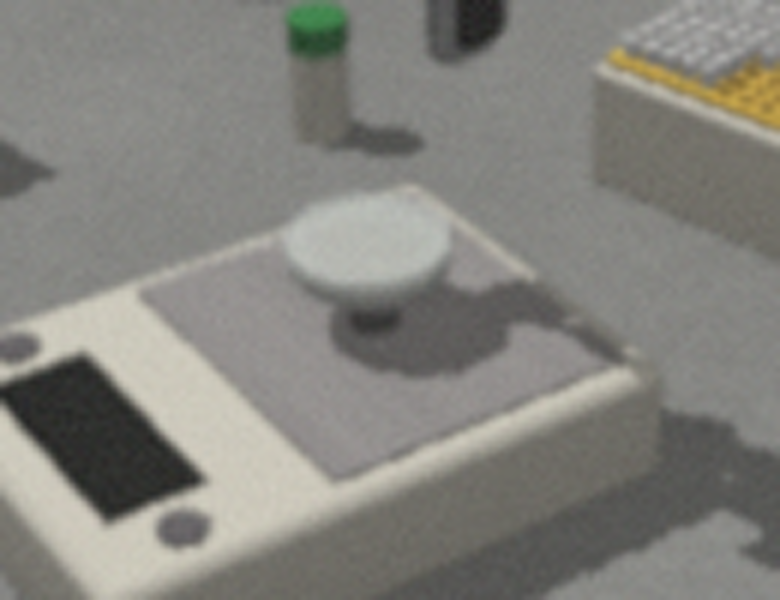

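```bash
python3 -m creep '{"rotation":[[-1,10,0],[-2,20,-0.5],[-3,30,-1],[-3.9,39.7,-1.5],[-3.9,39.7,-1.5]],"travel":[[0,0,0],[0,0,0],[0,0,0],[0,0,0],[0,0,0]],"grip":[0.85,0.85,0.85,0.85,0.85]}'
python3 - <<'E'
from h import *
R=toolR(8.8,40,np.array(sense()['tcp_rot']))
plan([631.6,-6.5,77],R,pt=13)
p=cams.camera_params('wrist')
im=cams.get_image('wrist');im2=cams.get_image('side')
cv2.imwrite('pics/w10.png',im[:,:,::-1])
cv2.imwrite('pics/s10.png',cv2.resize(im2[130:290,150:350,::-1],None,fx=4,fy=4,interpolation=2))
a=np.linspace(0,2*np.pi,9)[:-1]
print(np.array([proj('wrist',np.array([631.6+27*np.cos(t),-6.5+27*np.sin(t),82]),p) for t in a])[[0,2,4,6]])
E
```

```text
time: 12.35
ee_pos: [629.3, -7.6, 145.2]
tcp_rot: [[0.63, 0.152, -0.762], [0.097, -0.988, -0.116], [-0.771, -0.001, -0.637]]
force: [20.1, 14.6, 13.9]
grip_width: 0.848
t 12.35 now [629.324  -7.596 145.197] tgt [639.858  -5.222  67.041] q [ 0.85   0.336 -0.919  2.094  0.748  0.197 -2.055] f [20.056 14.609 13.85 ] g 0.848
travel m [ 0.067 -0.001  0.042] rot deg [-0.1   0.42  0.  ]
[[284.881 252.579]
 [234.89  288.596]
 [271.344 341.953]
 [322.47  302.307]]
```

View pics/w10.png

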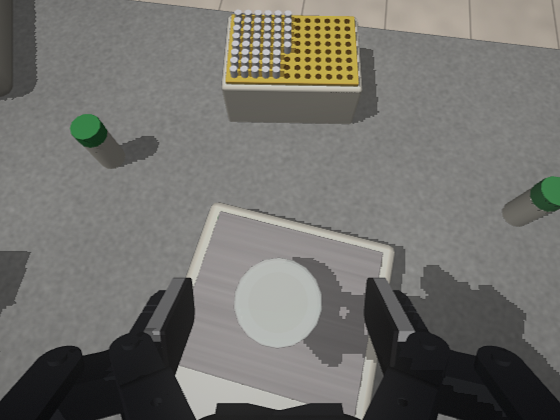

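View pics/s10.png

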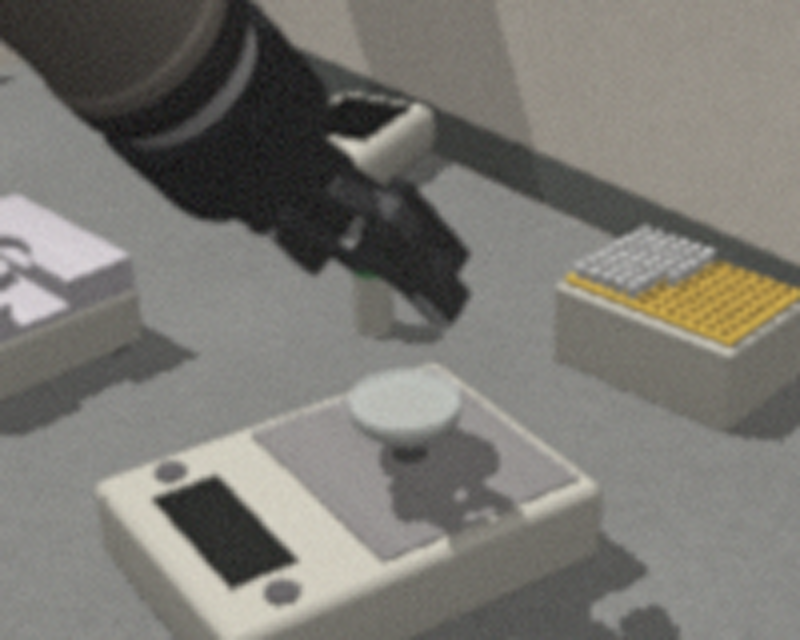

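```bash
cat > kin.py <<'E'
import numpy as np
from itertools import product
from scipy.optimize import least_squares
from scipy.spatial.transform import Rotation as Ro
Q=np.array([[1.243,.312,.014,1.513,-.004,1.319,-.027],[.813,.152,-.178,1.716,.028,1.276,-.862],[-.125,.55,-.545,1.413,.289,1.261,-2.183],[-.182,.616,-.531,1.401,.319,1.209,-2.237],[-.196,.656,-.519,1.439,.34,1.138,-2.258],[-.202,.693,-.507,1.464,.359,1.079,-2.27],[.004,.587,-.526,1.425,.303,1.208,-2.045],[.3,.595,-.494,1.405,.291,1.213,-1.719],[.3,.58,-.502,1.378,.282,1.249,-1.71],[.85,.336,-.919,2.094,.748,.197,-2.055]])
P=np.array([[154.9,-527.2,230.5],[360.3,-299.2,231.2],[553.877,267.572,159.488],[560.989,297.845,123.062],[559.186,302.964,83.035],[561.493,303.501,50.73],[596.291,188.534,130.875],[631.235,-9.281,129.477],[633.296,-6.165,150.035],[629.324,-7.596,145.197]])
X=np.array([[0,0,-1]]*9+[[.63,.097,-.771]],float)
Y=np.array([[.282,-.959,0],[.08,-.997,0],[.081,-.997,0],[.079,-.997,0],[.082,-.997,0],[.082,-.997,0],[.081,-.997,0],[.076,-.997,0],[.082,-.997,0],[.152,-.988,0]])
def fk(q,sg,L):
    Rz=lambda a:Ro.from_euler('z',a).as_matrix(); Ry=lambda a:Ro.from_euler('y',a).as_matrix()
    d1,d3,a3,d5,a5,a6,d7,psi=L
    R=Rz(sg[0]*q[0]); p=np.array([0,0,d1]); R=R@Ry(q[1])@Rz(sg[1]*q[2]); p=p+R@np.array([a3,0,d3])
    R=R@Ry(q[3]); p=p+R@np.array([a5,0,0]); R=R@Rz(sg[2]*q[4]); p=p+R@np.array([0,0,d5])
    R=R@Ry(q[5]); p=p+R@np.array([a6,0,0]); R=R@Rz(sg[3]*q[6]+psi); p=p+R@np.array([0,0,d7])
    T=R@np.array([[0,0,1],[1,0,0],[0,1,0]]).T.T  # placeholder
    x=R[:,2]; y=R[:,1]; return p,np.column_stack([x,y,np.cross(x,y)])
def res(L,sg):
    r=[]
    for q,p,x,y in zip(Q,P,X,Y):
        a,R=fk(q,sg,L); r+=list(a-p)+list(200*(R[:,0]-x))+list(200*(R[:,1]-y))
    return np.array(r)
if __name__=='__main__':
    out=[]
    for sg in product((1,-1),repeat=4):
        for psi in(0,1.57,3.14,-1.57):
            s=least_squares(res,[300,300,0,300,0,0,250,psi],args=(sg,)); out.append((s.cost,sg,s.x,s.fun))
    out.sort(key=lambda o:o[0])
    np.set_printoptions(precision=2,suppress=True,linewidth=150)
    for o in out[:3]: print(o[0],o[1],o[2])
    print(out[0][3].reshape(-1,9))
E
python3 kin.py
```

```text
409.12026440890287 (-1, -1, -1, -1) [139.69 454.04  12.52 370.25 -64.93 -13.74 308.27   1.57]
409.12026440891054 (-1, -1, -1, -1) [139.69 454.04  12.52 370.25 -64.93 -13.74 308.27   1.57]
409.12026440891674 (-1, -1, -1, -1) [139.69 454.04  12.52 370.25 -64.93 -13.74 308.27   1.57]
[[13.3  15.15 -1.09 -0.23  0.43  0.    0.14 -0.04 -0.47]
 [ 8.75 12.89  1.71  0.01 -0.    0.   -0.01  0.04  0.01]
 [-2.63  0.9  -1.22 -0.39 -0.38  0.    0.    0.06  0.35]
 [-0.51  1.37 -0.33  0.25 -0.01  0.   -0.02  0.02  0.03]
 [ 4.15  3.84  1.22 -0.24 -0.22  0.   -0.06  0.07  0.2 ]
 [ 6.94  5.82  1.28 -0.28 -0.07  0.    0.1   0.08  0.04]
 [-0.31  1.9  -0.06  0.47  0.02  0.    0.19  0.07  0.02]
 [-0.39  2.62  0.5   0.17 -0.6   0.   -0.05 -0.02  0.61]
 [-3.72  2.27 -0.72  1.07  0.08  0.   -0.16  0.06  0.01]
 [ 0.63 -0.74 -1.28  0.02  0.05  0.12 -0.06 -0.09 -0.14]]
```

```bash
cat > kin2.py <<'E'
from kin import *
def fk2(q,L):
    Rz=lambda a:Ro.from_euler('z',a).as_matrix(); Ry=lambda a:Ro.from_euler('y',a).as_matrix()
    b=L[0:3];R=Rz(-q[0]);p=np.array(b)
    p=p+R@np.array([L[3],L[4],0]);R=R@Ry(q[1])
    R=R@Rz(-q[2]);p=p+R@np.array([L[5],L[6],L[7]]);R=R@Ry(q[3])
    p=p+R@np.array([L[8],0,0])
    R=R@Rz(-q[4]);p=p+R@np.array([0,L[9],L[10]]);R=R@Ry(q[5]);p=p+R@np.array([L[11],0,0])
    R=R@Rz(-q[6]+np.pi/2);p=p+R@np.array([0,0,L[12]])
    x=R[:,2];y=R[:,1];return p,np.column_stack([x,y,np.cross(x,y)])
def res2(L):
    r=[]
    for q,p in zip(Q,P): r+=list(fk2(q,L)[0]-p)
    # weak prior to small offsets
    return np.array(r+list(0.01*np.array([L[i] for i in(0,1,3,4,5,6,8,9,11)])))
s=least_squares(res2,[0,0,140,0,0,12,0,454,-65,0,370,-14,308]);L2=s.x
if __name__=='__main__':
    np.set_printoptions(precision=2,suppress=True,linewidth=150);print(s.cost,L2);print(s.fun[:30].reshape(-1,3))
E
python3 kin2.py
```

```text
0.40623627556933833 [  0.19   0.55 253.45   0.57 -16.78  -0.79  -2.71 474.42   0.95   1.98 418.9    0.31 368.58]
[[-0.07  0.02 -0.11]
 [ 0.12  0.08  0.07]
 [ 0.01  0.02 -0.2 ]
 [ 0.05  0.18 -0.15]
 [ 0.27 -0.01  0.25]
 [-0.29 -0.01 -0.32]
 [-0.16 -0.17 -0.08]
 [ 0.15 -0.12  0.45]
 [-0.07  0.01  0.09]
 [-0.01 -0.    0.02]]
```

```bash
cat > ik.py <<'E'
from kin2 import *
from h import toolR
lo=np.array([-2.7,-.3,-1.27,.12,-1.44,.2,-3.05]);hi=np.array([2.7,1.91,1.3,2.57,4.58,2.03,3.05])
def ik(p,R,q3,q0):
    def f(v):
        q=np.array([v[0],v[1],q3,*v[2:]]);a,Rr=fk2(q,L2)
        return np.concatenate([(a-p)/100,Ro.from_matrix(Rr.T@R).as_rotvec()])
    s=least_squares(f,np.delete(q0,2),max_nfev=60);return np.insert(s.x,2,q3),np.abs(s.fun).max()
if __name__=='__main__':
    np.set_printoptions(precision=2,suppress=True,linewidth=150)
    rng=np.random.default_rng(0)
    qn=np.array([.85,.336,-.919,2.0,.75,.4,-2.0])
    starts=[qn,np.array([.0,.3,.5,2.0,-.7,.5,-1.2]),np.array([.3,.5,0,2.2,3.0,.6,1.])]
    for name,pd in (('pan',[631.6,-6.5,77]),('rack',[594,-317,49]),('rackpush',[582.3,-318.6,49])):
      for lean in (25,30,35,40):
        for flip in(0,1):
          R=toolR(8.8,lean,np.array([[0,.08,-1],[0,-1,-.08],[-1,0,0]]))
          if flip: R=R@np.diag([1,-1,-1])
          best=[]
          for q3 in np.linspace(-1.2,1.2,9):
            for st in starts:
              q,e=ik(np.array(pd)+13*R[:,0],R,q3,st)
              q=(q+np.pi)%(2*np.pi)-np.pi
              if q[4]<-1.44:q[4]+=2*np.pi
              if e<1e-4: best.append((np.min(np.minimum(q-lo,hi-q)),q))
          best.sort(key=lambda b:-b[0]); 
          for b in best[:2]: print(name,lean,flip,round(b[0],2),b[1])
E
python3 ik.py
```

```text
pan 25 0 0.4 [-0.66  0.54  0.9   1.97 -1.03  0.6  -0.52]
pan 25 0 0.4 [-0.66  0.54  0.9   1.97 -1.03  0.6  -0.52]
pan 25 1 0.4 [-0.66  0.54  0.9   1.97 -1.03  0.6   2.62]
pan 25 1 0.4 [-0.66  0.54  0.9   1.97 -1.03  0.6   2.62]
pan 30 0 0.2 [ 0.73  0.55 -0.9   1.99  0.99  0.4  -2.24]
pan 30 0 0.2 [ 0.73  0.55 -0.9   1.99  0.99  0.4  -2.24]
pan 30 1 0.2 [ 0.73  0.55 -0.9   1.99  0.99  0.4   0.9 ]
pan 30 1 0.2 [ 0.73  0.55 -0.9   1.99  0.99  0.4   0.9 ]
pan 35 0 0.1 [ 0.76  0.54 -0.9   2.07  1.31  0.3  -2.56]
pan 35 0 0.1 [ 0.76  0.54 -0.9   2.07  1.31  0.3  -2.56]
pan 35 1 0.1 [ 0.76  0.54 -0.9   2.07  1.31  0.3   0.59]
pan 35 1 0.1 [ 0.76  0.54 -0.9   2.07  1.31  0.3   0.59]
pan 40 0 0.17 [-0.44  0.42  0.6   2.2   4.37  0.37  0.42]
pan 40 0 0.17 [-0.44  0.42  0.6   2.2   4.37  0.37  0.42]
pan 40 1 0.17 [-0.44  0.42  0.6   2.2   4.37  0.37 -2.73]
pan 40 1 0.17 [-0.44  0.42  0.6   2.2   4.37  0.37 -2.73]
rack 25 0 0.46 [ 0.4   0.57  0.3   1.77 -0.82  0.66 -0.17]
rack 25 0 0.46 [ 0.4   0.57  0.3   1.77 -0.82  0.66 -0.17]
rack 25 1 0.37 [ 1.23  0.76 -0.9   1.72  0.52  0.59  1.92]
rack 25
[... 1067 characters left out ...]
  0.07]
rackpush 30 0 0.42 [ 0.45  0.56  0.3   1.85 -1.02  0.64  0.07]
rackpush 30 1 0.26 [ 1.3   0.75 -0.9   1.81  0.43  0.46  2.04]
rackpush 30 1 0.26 [ 1.3   0.75 -0.9   1.81  0.43  0.46  2.04]
rackpush 35 0 0.32 [ 0.71  0.55  0.    1.89 -1.06  0.52  0.19]
rackpush 35 0 0.32 [ 0.71  0.55  0.    1.89 -1.06  0.52  0.19]
rackpush 35 1 0.21 [ 0.48  0.56  0.3   1.9  -1.23  0.65 -2.84]
rackpush 35 1 0.21 [ 0.48  0.56  0.3   1.9  -1.23  0.65 -2.84]
rackpush 40 0 0.22 [ 0.98  0.58 -0.3   1.93 -1.12  0.42  0.34]
rackpush 40 0 0.22 [ 0.98  0.58 -0.3   1.93 -1.12  0.42  0.34]
rackpush 40 1 0.22 [ 0.98  0.58 -0.3   1.93 -1.12  0.42 -2.81]
rackpush 40 1 0.22 [ 0.98  0.58 -0.3   1.93 -1.12  0.42 -2.81]
```

```bash
python3 -m creep '{"rotation":[[0,-5,0],[0,-9,0],[0,-9,0],[0,-9,0],[0,-9,0]],"travel":[[0,0,0],[0,0,0],[0,0,0],[0,0,0],[0,0,0]],"grip":[0.85,0.85,0.85,0.85,0.85]}'
python3 - <<'E'
from h import *
R=toolR(8.8,30,np.array(sense()['tcp_rot']))
plan([631.6,-6.5,77],R,pt=13)
plan([631.6,-6.5,97],R,pt=13)
E
```

```text
time: 13.08
ee_pos: [630.7, -6.4, 146.2]
tcp_rot: [[0.504, 0.153, -0.85], [0.079, -0.988, -0.131], [-0.86, -0.001, -0.51]]
force: [-1.7, -0.9, -0.3]
grip_width: 0.85
t 13.07 now [630.746  -6.421 146.223] tgt [638.023  -5.506  65.742] q [ 0.876  0.429 -1.045  1.942  0.66   0.504 -1.952] f [-1.652 -0.932 -0.341] g 0.85
travel m [0.073 0.    0.035] rot deg [-0.03 -0.64  0.05]
t 13.07 now [630.746  -6.421 146.223] tgt [638.023  -5.506  85.742] q [ 0.876  0.429 -1.045  1.942  0.66   0.504 -1.952] f [-1.652 -0.932 -0.341] g 0.85
travel m [0.056 0.    0.025] rot deg [-0.03 -0.64  0.05]
```

```bash
python3 -m creep '{"rotation":[[0,0,0],[0,0,0],[0,0,0],[0,0,0],[0,0,0]],"travel":[[0.015,0,0.007],[0.035,0,0.016],[0.056,0,0.025],[0.056,0,0.025],[0.056,0,0.025]],"grip":[0.85,0.85,0.85,0.85,0.85]}'
python3 - <<'E'
from h import *
R=toolR(8.8,30,np.array(sense()['tcp_rot']))
plan([631.6,-6.5,77],R,pt=13)
p=cams.camera_params('wrist')
im=cams.get_image('wrist')
cv2.imwrite('pics/w11.png',im[:,:,::-1])
a=np.linspace(0,2*np.pi,9)[:-1]
print(np.array([proj('wrist',np.array([631.6+27*np.cos(t),-6.5+27*np.sin(t),82]),p) for t in a])[[0,2,4,6]])
E
```

```text
time: 13.7
ee_pos: [638.9, -5.0, 87.0]
tcp_rot: [[0.506, 0.153, -0.849], [0.079, -0.988, -0.131], [-0.859, -0.001, -0.512]]
force: [-0.2, 0.5, -0.3]
grip_width: 0.851
t 13.7 now [638.893  -4.953  86.966] tgt [638.023  -5.506  65.742] q [ 0.713  0.486 -0.853  1.988  0.817  0.373 -2.1  ] f [-0.185  0.45  -0.335] g 0.851
travel m [0.018 0.    0.012] rot deg [-0.03 -0.78  0.07]
[[289.287 240.999]
 [221.977 290.274]
 [271.119 362.125]
 [339.625 309.056]]
```

View pics/w11.png

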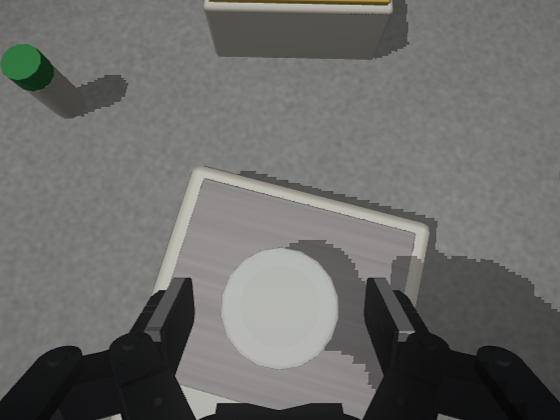

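```bash
python3 -m creep '{"rotation":[[0,-1,0],[0,-2,0],[0,-2,0],[0,-2,0],[0,-2,0]],"travel":[[0.005,0,0.004],[0.011,0,0.009],[0.0165,0,0.0133],[0.0165,0,0.0133],[0.0165,0,0.0133]],"grip":[0.85,0.85,0.85,0.85,0.85]}'
python3 - <<'E'
from h import *
R=toolR(8.8,29,np.array(sense()['tcp_rot']))
plan([630.3,-6.5,77],R,pt=13)
im=cams.get_image('wrist');im2=cams.get_image('side')
cv2.imwrite('pics/w12.png',im[:,:,::-1])
cv2.imwrite('pics/s12.png',cv2.resize(im2[170:290,170:330,::-1],None,fx=5,fy=5,interpolation=2))
E
```

```text
time: 14.38
ee_pos: [635.6, -5.6, 65.1]
tcp_rot: [[0.475, 0.153, -0.867], [0.075, -0.988, -0.133], [-0.877, -0.001, -0.48]]
force: [-0.2, -0.2, 0.1]
grip_width: 0.851
t 14.38 now [635.595  -5.628  65.101] tgt [636.528  -5.536  65.63 ] q [ 0.676  0.52  -0.818  1.98   0.838  0.387 -2.118] f [-0.174 -0.193  0.078] g 0.851
travel m [-0.     0.    -0.001] rot deg [-0.05  0.29  0.07]
```

View pics/w12.png

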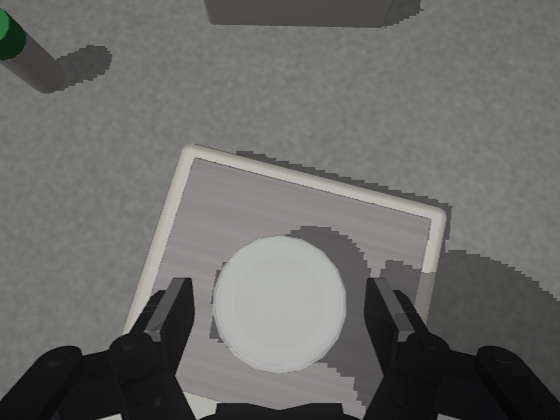

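View pics/s12.png

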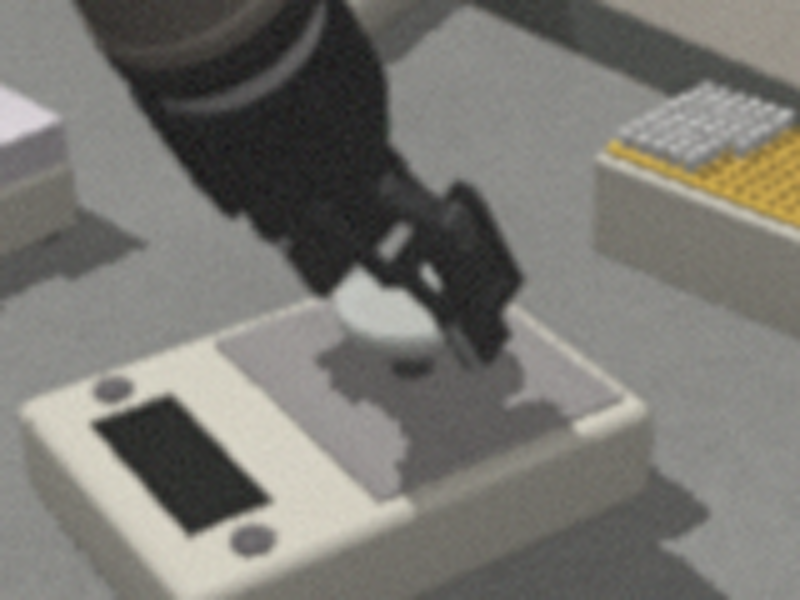

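```bash
python3 -m creep '{"rotation":[[0,0,0],[0,0,0],[0,0,0],[0,0,0],[0,0,0]],"travel":[[0,0,0],[0,0,0],[0,0,0],[0,0,0],[0,0,0]],"grip":[0.75,0.65,0.58,0.5,0.5]}'
python3 - <<'E'
from h import *
im=cams.get_image('wrist');im2=cams.get_image('side')
cv2.imwrite('pics/w13.png',im[:,:,::-1])
cv2.imwrite('pics/s13.png',cv2.resize(im2[170:290,170:330,::-1],None,fx=5,fy=5,interpolation=2))
E
```

```text
time: 15.1
ee_pos: [636.0, -5.6, 65.8]
tcp_rot: [[0.476, 0.153, -0.866], [0.075, -0.988, -0.133], [-0.876, -0.001, -0.481]]
force: [-3.2, -0.5, 5.8]
grip_width: 0.604
```

View pics/w13.png

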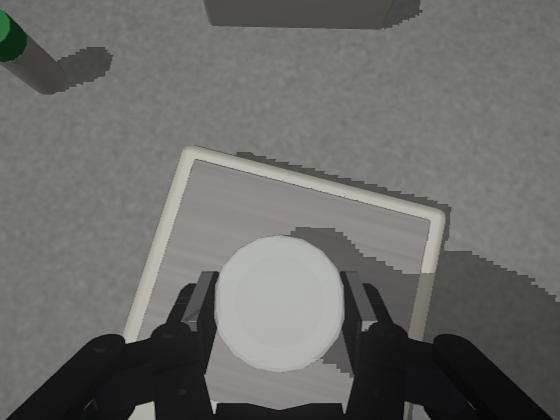

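View pics/s13.png

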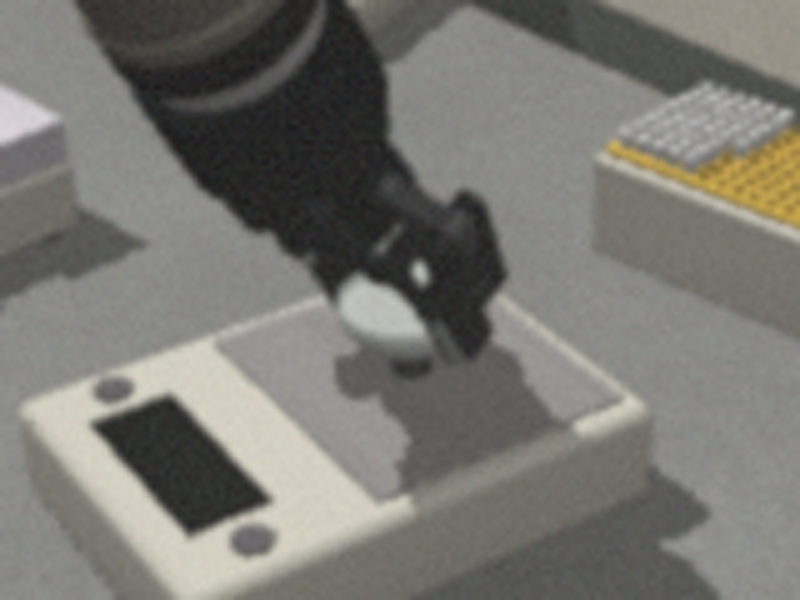

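Run:
```python
from h import *
s=sense();p=cams.camera_params('wrist')
c=onz('wrist',(280,301.5),82,p);a=onz('wrist',(280,235),82,p);b=onz('wrist',(280,371),82,p)
print(s['ee_pos'],c,a,b,(a+b)/2, np.linalg.norm(a-b))
R=np.array(s['tcp_rot']);m=(a+b)/2
print('in tool',R.T@(m-np.array(s['ee_pos'])))
# pads
```

```text
[636.043  -5.615  65.84 ] [629.344  -6.778  82.   ] [655.542  -2.739  82.   ] [603.556 -10.755  82.   ] [629.549  -6.747  82.   ] 52.60043518790711
in tool [-17.337   0.109  -2.003]
```

```bash
python3 -m creep '{"rotation":[[0,0,0],[0,0,0],[0,0,0],[0,0,0],[0,0,0]],"travel":[[-0.004,0,-0.002],[-0.0125,0,-0.007],[-0.026,0,-0.0145],[-0.043,0,-0.024],[-0.06,0,-0.033]],"grip":[0.5,0.5,0.5,0.5,0.5]}'
python3 - <<'E'
from h import *
R=toolR(8.8,29,np.array(sense()['tcp_rot']))
plan([515,-331,130],R,pt=13)
im=cams.get_image('wrist');im2=cams.get_image('side')
cv2.imwrite('pics/w14.png',im[:,:,::-1])
cv2.imwrite('pics/s14.png',cv2.resize(im2[130:290,150:350,::-1],None,fx=4,fy=4,interpolation=2))
E
```

```text
time: 15.82
ee_pos: [635.8, -5.8, 134.6]
tcp_rot: [[0.475, 0.153, -0.867], [0.075, -0.988, -0.133], [-0.877, -0.002, -0.481]]
force: [0.6, -1.1, -0.6]
grip_width: 0.605
t 15.82 now [635.763  -5.792 134.649] tgt [ 521.228 -330.036  118.63 ] q [ 0.828  0.463 -1.013  1.911  0.674  0.542 -1.962] f [ 0.623 -1.127 -0.55 ] g 0.605
travel m [-0.065  0.303  0.15 ] rot deg [-0.07  0.28  0.08]
```

View pics/w14.png

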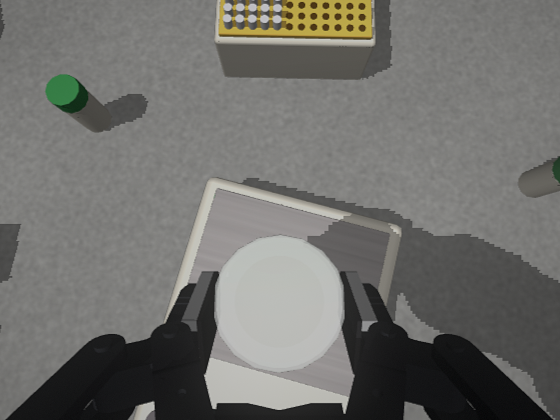

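View pics/s14.png

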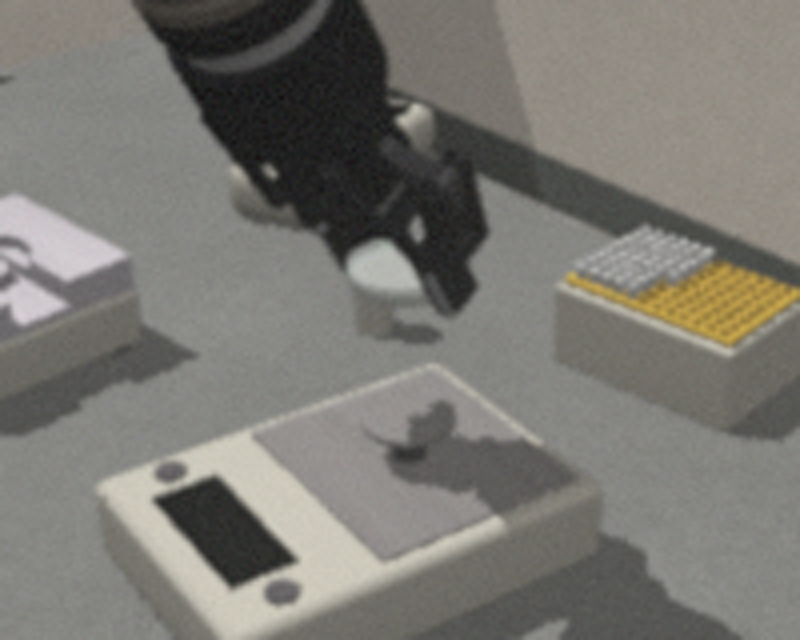

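```bash
python3 -m creep '{"rotation":[[0,0,0],[0,0,0],[0,0,0],[0,0,0],[0,0,0]],"travel":[[-0.002,0.01,0.005],[-0.008,0.036,0.018],[-0.015,0.07,0.035],[-0.023,0.106,0.053],[-0.031,0.142,0.071]],"grip":[0.5,0.5,0.5,0.5,0.5]}'
python3 - <<'E'
from h import *
R=toolR(8.8,29,np.array(sense()['tcp_rot']))
plan([515,-331,130],R,pt=13)
E
```

```text
time: 16.55
ee_pos: [579.1, -159.9, 124.9]
tcp_rot: [[0.472, 0.152, -0.868], [0.074, -0.988, -0.132], [-0.878, -0.002, -0.478]]
force: [-0.2, -0.8, -0.5]
grip_width: 0.604
t 16.55 now [ 579.148 -159.941  124.883] tgt [ 521.228 -330.036  118.63 ] q [ 1.305  0.54  -1.19   1.959  0.577  0.547 -1.562] f [-0.167 -0.836 -0.459] g 0.604
travel m [-0.035  0.159  0.076] rot deg [-0.12  0.43  0.07]
```

```bash
cat > sim.py <<'E'
from ik import *
def jac(q):
    p0,R0=fk2(q,L2);J=np.zeros((6,7))
    for i in range(7):
        d=q.copy();d[i]+=1e-5;p,R=fk2(d,L2);J[:3,i]=(p-p0)/1e-5/1000;J[3:,i]=Ro.from_matrix(R@R0.T).as_rotvec()/1e-5
    return J
def step(q,p1,R1,n=60,trace=False):
    q=q.copy();p0,R0=fk2(q,L2);w=Ro.from_matrix(R1@R0.T).as_rotvec()
    lst=[]
    for k in range(1,n+1):
        pt=p0+(p1-p0)*k/n;Rt=Ro.from_rotvec(w*k/n).as_matrix()@R0
        for _ in range(2):
            p,R=fk2(q,L2);e=np.r_[(pt-p)/1000,Ro.from_matrix(Rt@R.T).as_rotvec()]
            q=q+np.linalg.pinv(jac(q),rcond=1e-3)@e
        lst.append(q.copy())
    return q,np.array(lst)
if __name__=='__main__':
    np.set_printoptions(precision=3,suppress=True,linewidth=150)
    R=toolR(8.8,28.2,np.array([[0,.08,-1],[0,-1,-.08],[-1,0,0]]))
    q=np.array([.3,.58,-.502,1.378,.282,1.249,-1.71])
    R40=toolR(8.8,40,np.array([[0,.08,-1],[0,-1,-.08],[-1,0,0]]))
    print('A',step(q,np.array([629.3,-7.6,145.2]),R40)[0],'actual .85 .336 -.919 2.094 .748 .197 -2.055')
    q=np.array([.828,.463,-1.013,1.911,.674,.542,-1.962])
    print('B',step(q,np.array([579.1,-159.9,124.9]),R)[0],'actual 1.305 .54 -1.19 1.959 .577 .547 -1.562')
    q=np.array([1.305,.54,-1.19,1.959,.577,.547,-1.562])
    for tgt in ([521.2,-330,118.6],):
        print('C',step(q,np.array(tgt),R)[0])
E
python3 sim.py
```

```text
A [ 0.643  0.268 -0.658  2.109  0.188  0.133 -1.533] actual .85 .336 -.919 2.094 .748 .197 -2.055
B [ 1.304  0.548 -1.196  1.951  0.592  0.563 -1.573] actual 1.305 .54 -1.19 1.959 .577 .547 -1.562
C [ 1.627  0.736 -1.267  1.825  0.58   0.711 -1.2  ]
```

```bash
cat > sim2.py <<'E'
from sim import *
np.set_printoptions(precision=3,suppress=True,linewidth=150)
ref=np.array([[0,.08,-1],[0,-1,-.08],[-1,0,0]])
q0=np.array([1.305,.54,-1.19,1.959,.577,.547,-1.562])
for lean in(25,28.2,32):
  R=toolR(8.8,lean,ref)
  q,_=step(q0,np.array([560.,-170,70]),R);print(lean,'down',q)
  q,l=step(q,np.array([521.,-330,42]),R);print('front',q,l[:,2].min())
  q,_=step(q,np.array([521+75*.988,-330+75*.153,40]),R);print('in',q)
E
python3 sim2.py
```

```text
25 down [ 1.227  0.583 -1.071  1.991  0.65   0.514 -1.598]
front [ 1.499  0.786 -1.104  1.854  0.671  0.62  -1.262] -1.1040025742716677
in [ 1.31   0.828 -1.035  1.722  0.693  0.649 -1.341]
28.2 down [ 1.264  0.576 -1.075  2.036  0.661  0.425 -1.592]
front [ 1.549  0.805 -1.129  1.889  0.684  0.559 -1.248] -1.129018813111309
in [ 1.355  0.838 -1.055  1.762  0.705  0.578 -1.332]
32 down [ 1.302  0.57  -1.072  2.088  0.676  0.317 -1.586]
front [ 1.607  0.836 -1.157  1.928  0.708  0.489 -1.235] -1.1573866526669623
in [ 1.407  0.855 -1.077  1.808  0.725  0.496 -1.323]
```

```bash
python3 - <<'E'
from h import *
R=toolR(8.8,29,np.array(sense()['tcp_rot']))
plan([555,-190,70],R)
E
python3 -m creep '{"rotation":[[0,0,0],[0,0,0],[0,0,0],[0,0,0],[0,0,0]],"travel":[[0.006,0.002,0.008],[0.016,0.008,0.022],[0.026,0.016,0.038],[0.033,0.024,0.05],[0.035,0.028,0.053]],"grip":[0.5,0.5,0.5,0.5,0.5]}'
python3 - <<'E'
from h import *
R=toolR(8.8,29,np.array(sense()['tcp_rot']))
plan([521,-330,60],R)
E
```

```text
t 16.55 now [ 579.148 -159.941  124.883] tgt [ 555. -190.   70.] q [ 1.305  0.54  -1.19   1.959  0.577  0.547 -1.562] f [-0.167 -0.836 -0.459] g 0.604
travel m [0.035 0.026 0.051] rot deg [-0.12  0.43  0.07]
time: 17.18
ee_pos: [554.9, -190.2, 68.7]
tcp_rot: [[0.473, 0.152, -0.868], [0.075, -0.988, -0.133], [-0.878, -0.003, -0.479]]
force: [0.4, -0.2, 0.2]
grip_width: 0.605
t 17.18 now [ 554.932 -190.226   68.708] tgt [ 521. -330.   60.] q [ 1.321  0.6   -1.095  2.032  0.658  0.43  -1.544] f [ 0.38  -0.219  0.18 ] g 0.605
travel m [-0.019  0.133  0.052] rot deg [-0.1   0.41  0.11]
```

```bash
python3 -m creep '{"rotation":[[0,0,0],[0,0,0],[0,0,0],[0,0.4,0],[0,0.4,0]],"travel":[[-0.003,0.018,0.007],[-0.008,0.054,0.021],[-0.013,0.092,0.036],[-0.018,0.122,0.048],[-0.019,0.131,0.052]],"grip":[0.5,0.5,0.5,0.5,0.5]}'
python3 - <<'E'
from h import *
R=toolR(8.8,29,np.array(sense()['tcp_rot']))
plan([521,-330,40],R)
p=cams.camera_params('wrist')
im=cams.get_image('wrist');im2=cams.get_image('side')
cv2.imwrite('pics/w15.png',im[:,:,::-1]);cv2.imwrite('pics/s15f.png',im2[:,:,::-1])
cv2.imwrite('pics/s15.png',cv2.resize(im2[200:400,220:460,::-1],None,fx=3,fy=3,interpolation=2))
import json;json.dump({k:np.array(v).tolist() for k,v in p.items()},open('p15.json','w'))
t=np.array([609,-315]);th=np.radians(8.8)
for X in [(8,33,106),(25.4,16,106),(25.4,-16,106),(8,-33,106),(-23,18,44),(-23,-18,44)]:
    W=np.array([t[0]+X[0]*np.cos(th)-X[1]*np.sin(th),t[1]+X[0]*np.sin(th)+X[1]*np.cos(th),X[2]]);print(X,proj('wrist',W,p))
E
```

```text
time: 17.8
ee_pos: [521.6, -331.2, 61.6]
tcp_rot: [[0.482, 0.148, -0.864], [0.073, -0.989, -0.128], [-0.873, -0.001, -0.487]]
force: [-0.2, 0.7, -1.4]
grip_width: 0.6
t 17.8 now [ 521.612 -331.227   61.613] tgt [ 521. -330.   40.] q [ 1.582  0.789 -1.171  1.888  0.657  0.575 -1.236] f [-0.153  0.702 -1.367] g 0.6
travel m [ 0.019 -0.001  0.011] rot deg [-0.32 -0.16 -0.08]
(8, 33, 106) [181.85  19.6 ]
(25.4, 16, 106) [228.63  -21.825]
(25.4, -16, 106) [313.202 -22.31 ]
(8, -33, 106) [360.139  18.588]
(-23, 18, 44) [239.347 153.92 ]
(-23, -18, 44) [308.202 153.54 ]
```

View pics/w15.png

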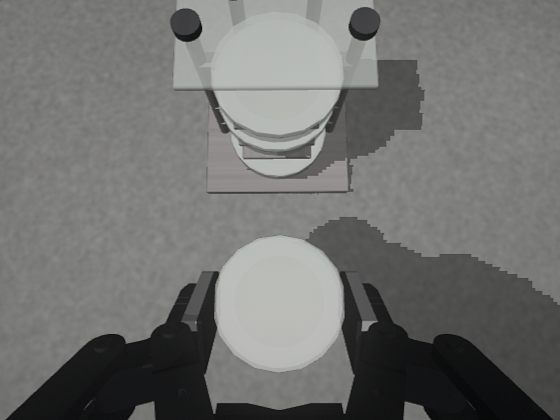

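View pics/s15.png

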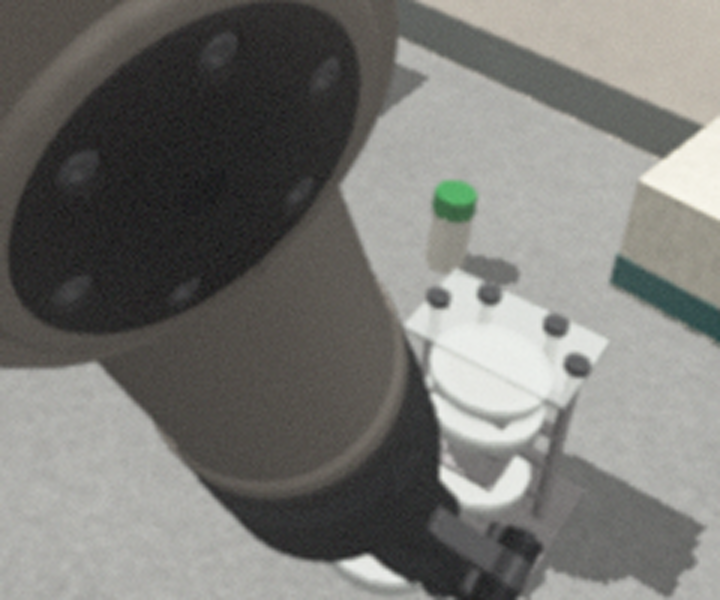

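Run:
```python
import cv2
im=cv2.imread('pics/w15.png')
cv2.imwrite('pics/w15z.png',cv2.resize(im[0:200,165:390],None,fx=3.5,fy=3,interpolation=2))
```

```text
(no output)
```

View pics/w15z.png

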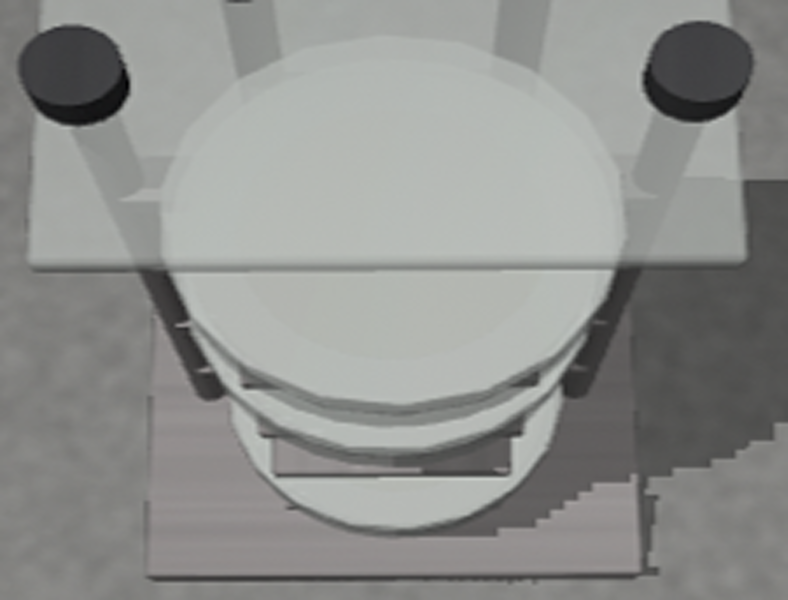

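Run:
```python
from h import *
import json
from scipy.optimize import least_squares
p={k:np.array(v) if isinstance(v,list) else v for k,v in json.load(open('p15.json')).items()}
obs=[((-16,38,104),(173.6,87.3)),((-16,-38,104),(378.4,87.3)),((-23,18,44),(242.4,158)),((-23,-18,44),(310.7,158)),((8,33,107.5),(185,21.7)),((8,-33,107.5),(364,20))]
def W(X,v): 
    c,s=np.cos(v[2]),np.sin(v[2]);return np.array([v[0]+X[0]*c-X[1]*s,v[1]+X[0]*s+X[1]*c,X[2]+(v[3] if len(v)>3 else 0)])
for sub in (obs[:4],obs):
  for n in(3,4):
    s=least_squares(lambda v:np.concatenate([proj('wrist',W(X,v),p)-np.array(o) for X,o in sub]),[609,-316,.15,0][:n])
    print(s.x,np.degrees(s.x[2]),s.fun.reshape(-1,2).round(1).tolist())
v=s.x
print('plate',proj('wrist',W((-35,44,4),v),p),proj('wrist',W((-35,-44,4),v),p))
# dish held
t=p['t'];
print(onz('wrist',(280,303),61.6+16.2,p))
```

```text
[ 607.108 -317.06     0.147] 8.425832453149818 [[-2.4, 0.0], [2.0, 0.1], [-0.0, -0.3], [0.6, -0.2]]
[ 608.102 -316.89     0.147   -2.209] 8.429301038417554 [[-0.6, 0.5], [0.2, 0.6], [0.4, -0.8], [0.2, -0.8]]
[ 607.193 -316.805    0.153] 8.793508272762793 [[-2.8, 0.3], [1.6, -0.8], [-0.2, -0.3], [0.5, -0.7], [-0.3, 0.1], [1.4, 0.8]]
[ 607.887 -316.687    0.154   -1.243] 8.794951684247733 [[-1.8, 0.3], [0.5, -0.9], [0.0, -0.9], [0.2, -1.2], [0.6, 0.7], [0.5, 1.4]]
plate [207.134 195.813] [347.304 195.061]
[ 514.243 -332.48    77.8  ]
```

Run:
```python
from h import *
R=toolR(8.7,29,np.array(sense()['tcp_rot']))
plan([531.4,-328.4,41.5],R)
```

```text
t 17.9 now [ 522.164 -328.589   61.844] tgt [ 531.4 -328.4   41.5] q [ 1.58   0.787 -1.172  1.891  0.656  0.575 -1.237] f [-1.16   0.267  0.609] g 0.599
travel m [0.022 0.001 0.002] rot deg [-0.08 -0.16  0.08]
```

```bash
python3 -m creep '{"rotation":[[0,0,0],[0,0,0],[0,0,0],[0,0,0],[0,0,0]],"travel":[[0.006,0,0.0005],[0.015,0,0.0015],[0.022,0,0.002],[0.022,0,0.002],[0.022,0,0.002]],"grip":[0.5,0.5,0.5,0.5,0.5]}'
python3 - <<'E'
from h import *
import json
R=toolR(8.7,29,np.array(sense()['tcp_rot']))
plan([600.6,-317.8,41.5],R)
p=cams.camera_params('wrist')
im=cams.get_image('wrist');im2=cams.get_image('side')
cv2.imwrite('pics/w16.png',im[:,:,::-1])
cv2.imwrite('pics/s16.png',cv2.resize(im2[220:420,300:480,::-1],None,fx=3,fy=3,interpolation=2))
json.dump({k:np.array(v).tolist() for k,v in p.items()},open('p16.json','w'))
E
```

```text
time: 18.52
ee_pos: [531.1, -326.3, 41.7]
tcp_rot: [[0.481, 0.153, -0.863], [0.076, -0.988, -0.133], [-0.874, -0.001, -0.487]]
force: [0.4, -0.4, -0.6]
grip_width: 0.598
t 18.52 now [ 531.079 -326.256   41.699] tgt [ 600.6 -317.8   41.5] q [ 1.532  0.807 -1.122  1.891  0.686  0.535 -1.261] f [ 0.391 -0.351 -0.567] g 0.598
travel m [ 0.034  0.002 -0.061] rot deg [ 0.05 -0.13  0.11]
```

View pics/w16.png

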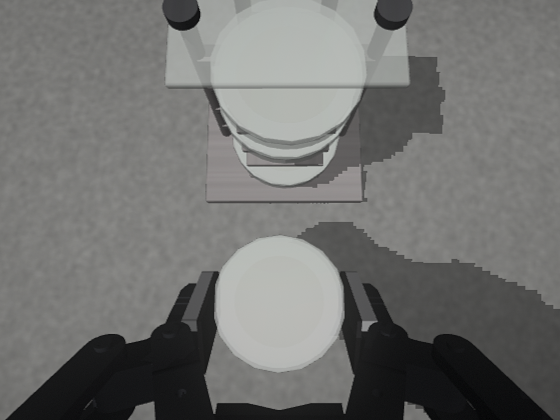

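View pics/s16.png

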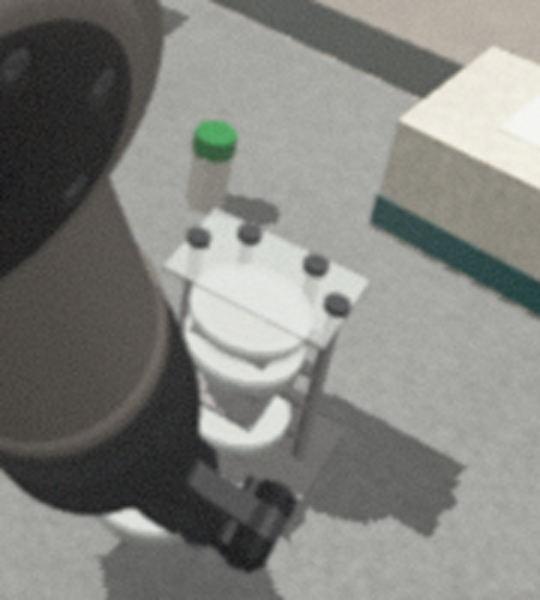

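```bash
python3 -m creep '{"rotation":[[0,0,0],[0,0,0],[0,0,0],[0,0,0],[0,0,0]],"travel":[[0.004,0.002,-0.007],[0.01,0.0022,-0.018],[0.0155,0.0022,-0.028],[0.0155,0.0022,-0.028],[0.0155,0.0022,-0.028]],"grip":[0.5,0.5,0.5,0.5,0.5]}'
python3 - <<'E'
from h import *
import json
R=toolR(8.7,29,np.array(sense()['tcp_rot']))
plan([600.6,-317.8,41.5],R)
p=cams.camera_params('wrist')
im=cams.get_image('wrist');im2=cams.get_image('side')
cv2.imwrite('pics/w17.png',im[:,:,::-1])
cv2.imwrite('pics/s17.png',cv2.resize(im2[220:420,300:480,::-1],None,fx=3,fy=3,interpolation=2))
E
```

```text
time: 19.25
ee_pos: [562.7, -323.4, 41.5]
tcp_rot: [[0.48, 0.153, -0.864], [0.076, -0.988, -0.133], [-0.874, -0.002, -0.486]]
force: [-0.9, -0.2, 0.1]
grip_width: 0.607
t 19.25 now [ 562.737 -323.445   41.474] tgt [ 600.6 -317.8   41.5] q [ 1.449  0.821 -1.09   1.834  0.693  0.546 -1.294] f [-0.885 -0.218  0.078] g 0.607
travel m [ 0.019  0.    -0.034] rot deg [ 0.05 -0.08  0.13]
```

View pics/w17.png

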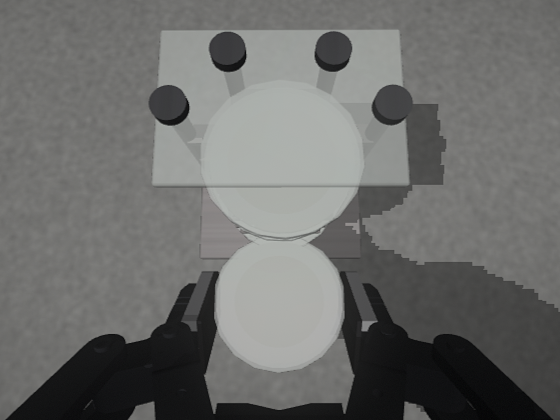

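View pics/s17.png

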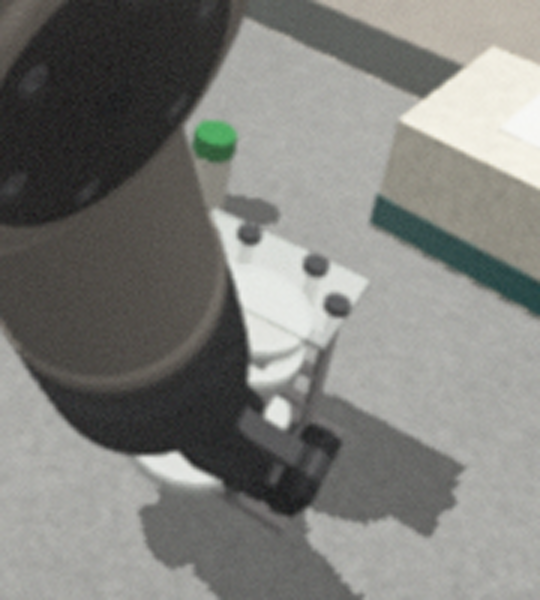

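```bash
python3 -m creep '{"rotation":[[0,0,0],[0,0,0],[0,0,0],[0,0,0],[0,0,0]],"travel":[[0.002,0,-0.004],[0.005,0,-0.009],[0.0085,0,-0.015],[0.011,0,-0.0195],[0.011,0,-0.0195]],"grip":[0.5,0.5,0.5,0.5,0.5]}'
python3 - <<'E'
from h import *
R=toolR(8.7,29,np.array(sense()['tcp_rot']))
plan([600.6,-317.8,41.5],R)
im=cams.get_image('wrist')
cv2.imwrite('pics/w18.png',im[:,:,::-1])
E
```

```text
time: 19.98
ee_pos: [585.7, -319.8, 41.8]
tcp_rot: [[0.481, 0.153, -0.863], [0.076, -0.988, -0.133], [-0.873, -0.001, -0.487]]
force: [-0.2, 0.4, -0.8]
grip_width: 0.606
t 19.98 now [ 585.662 -319.836   41.826] tgt [ 600.6 -317.8   41.5] q [ 1.391  0.831 -1.069  1.793  0.699  0.554 -1.317] f [-0.179  0.439 -0.81 ] g 0.606
travel m [ 0.008  0.    -0.013] rot deg [ 0.07 -0.15  0.13]
```

View pics/w18.png

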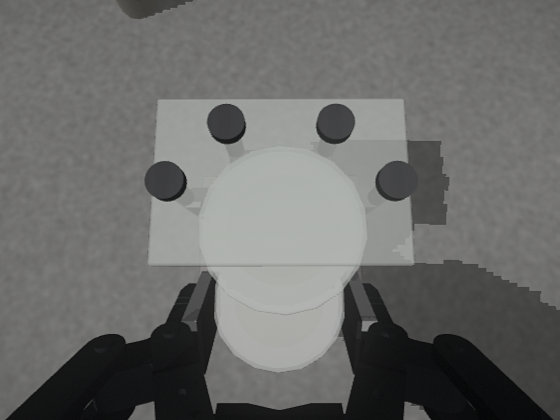

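```bash
python3 -m creep '{"rotation":[[0,0,0],[0,0,0],[0,0,0],[0,0,0],[0,0,0]],"travel":[[0.0015,0,-0.0025],[0.0035,0,-0.006],[0.0055,0,-0.0095],[0.007,0,-0.012],[0.007,0,-0.012]],"grip":[0.5,0.5,0.5,0.5,0.5]}'
python3 - <<'E'
from h import *
R=toolR(8.7,29,np.array(sense()['tcp_rot']))
plan([600.6,-317.8,38],R)
im=cams.get_image('wrist');im2=cams.get_image('side')
cv2.imwrite('pics/w19.png',im[:,:,::-1])
cv2.imwrite('pics/s19.png',cv2.resize(im2[220:420,300:480,::-1],None,fx=3,fy=3,interpolation=2))
E
```

```text
time: 20.65
ee_pos: [599.0, -318.0, 41.4]
tcp_rot: [[0.481, 0.153, -0.863], [0.076, -0.988, -0.133], [-0.874, -0.001, -0.487]]
force: [-0.1, -0.2, -0.5]
grip_width: 0.602
t 20.65 now [ 599.001 -318.028   41.396] tgt [ 600.6 -317.8   38. ] q [ 1.358  0.839 -1.056  1.768  0.702  0.559 -1.331] f [-0.071 -0.179 -0.548] g 0.602
travel m [0.004 0.    0.   ] rot deg [ 0.04 -0.13  0.11]
```

View pics/w19.png

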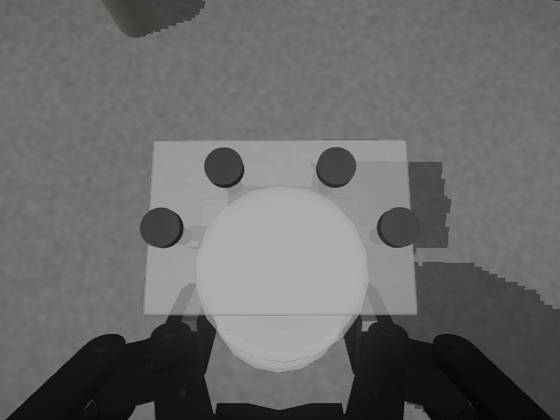

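View pics/s19.png

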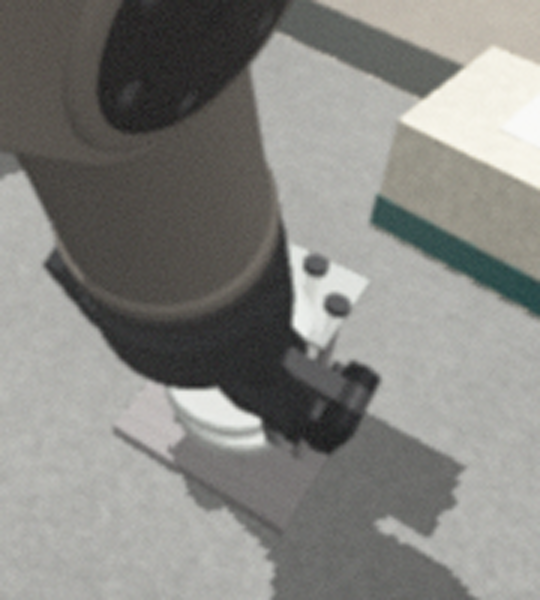

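```bash
python3 -m creep '{"rotation":[[0,0,0],[0,0,0],[0,0,0],[0,0,0],[0,0,0]],"travel":[[0.0007,0,0.0004],[0.0015,0,0.0008],[0.0022,0,0.0012],[0.0025,0,0.0014],[0.0025,0,0.0014]],"grip":[0.5,0.5,0.5,0.5,0.5]}'
python3 -m creep '{"rotation":[[0,0,0],[0,0,0],[0,0,0],[0,0,0],[0,0,0]],"travel":[[0.0004,0,0.0003],[0.0008,0,0.0005],[0.0008,0,0.0005],[0.0008,0,0.0005],[0.0008,0,0.0005]],"grip":[0.5,0.5,0.5,0.5,0.5]}'
```

```text
time: 21.38
ee_pos: [598.6, -318.2, 38.4]
tcp_rot: [[0.481, 0.152, -0.864], [0.076, -0.988, -0.132], [-0.874, -0.002, -0.487]]
force: [-0.1, 0.1, -0.9]
grip_width: 0.605
time: 22.0
ee_pos: [598.8, -318.2, 37.9]
tcp_rot: [[0.481, 0.152, -0.863], [0.075, -0.988, -0.133], [-0.873, -0.001, -0.487]]
force: [-2.8, 0.2, 3.9]
grip_width: 0.607
```

```bash
python3 -m creep '{"rotation":[[0,0,0],[0,0,0],[0,0,0],[0,0,0],[0,0,0]],"travel":[[0,0,0],[0,0,0],[0,0,0],[0,0,0],[0,0,0]],"grip":[0.62,0.65,0.68,0.72,0.72]}'
python3 - <<'E'
from h import *
im=cams.get_image('wrist');im2=cams.get_image('side')
cv2.imwrite('pics/w20.png',im[:,:,::-1])
cv2.imwrite('pics/s20.png',cv2.resize(im2[220:420,300:480,::-1],None,fx=3,fy=3,interpolation=2))
E
```

```text
time: 22.62
ee_pos: [598.6, -318.2, 37.4]
tcp_rot: [[0.481, 0.153, -0.864], [0.076, -0.988, -0.133], [-0.874, -0.002, -0.486]]
force: [-0.3, 0.0, 0.3]
grip_width: 0.717
```

View pics/w20.png

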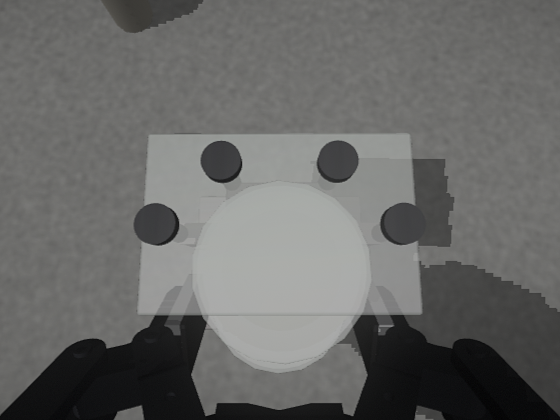

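View pics/s20.png

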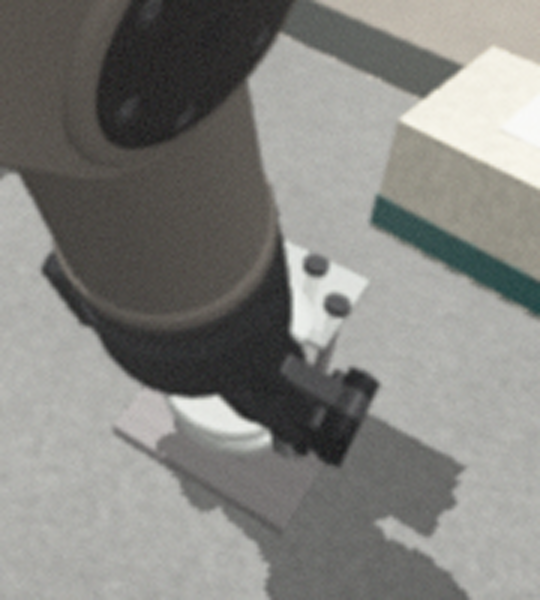

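```bash
python3 -m creep '{"rotation":[[0,0,0],[0,0,0],[0,0,0],[0,0,0],[0,0,0]],"travel":[[-0.003,0,0.005],[-0.009,0,0.016],[-0.018,0,0.032],[-0.028,0,0.05],[-0.0365,0,0.0655]],"grip":[0.72,0.72,0.72,0.72,0.72]}'
python3 -m creep '{"rotation":[[0,0,0],[0,0,0],[0,0,0],[0,0,0],[0,0,0]],"travel":[[0,0,0],[0,0,0],[0,0,0],[0,0,0],[0,0,0]],"grip":[0.5,0.3,0.1,0,0]}'
python3 - <<'E'
from h import *
import json
R=toolR(8.7,29,np.array(sense()['tcp_rot']))
plan([572,-322.3,43.5],R)
p=cams.camera_params('wrist')
im=cams.get_image('wrist');im2=cams.get_image('side')
cv2.imwrite('pics/w21.png',im[:,:,::-1])
cv2.imwrite('pics/s21.png',cv2.resize(im2[220:420,300:480,::-1],None,fx=3,fy=3,interpolation=2))
json.dump({k:np.array(v).tolist() for k,v in p.items()},open('p21.json','w'))
E
```

```text
time: 23.35
ee_pos: [522.6, -330.2, 37.1]
tcp_rot: [[0.48, 0.152, -0.864], [0.075, -0.988, -0.132], [-0.874, -0.002, -0.485]]
force: [0.1, 0.1, -0.3]
grip_width: 0.722
time: 23.98
ee_pos: [524.9, -329.3, 37.6]
tcp_rot: [[0.481, 0.153, -0.863], [0.076, -0.988, -0.133], [-0.873, -0.001, -0.487]]
force: [0.0, -0.5, -0.0]
grip_width: -0.005
t 23.98 now [ 524.913 -329.348   37.616] tgt [ 572.  -322.3   43.5] q [ 1.546  0.812 -1.12   1.899  0.69   0.529 -1.251] f [ 0.035 -0.455 -0.045] g -0.005
travel m [ 0.018  0.    -0.044] rot deg [ 0.06 -0.13  0.12]
```

View pics/w21.png

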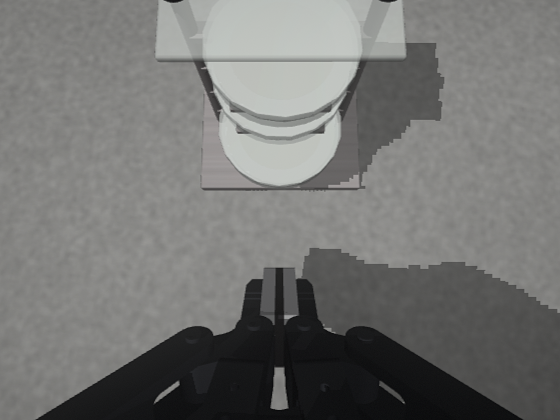

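View pics/s21.png

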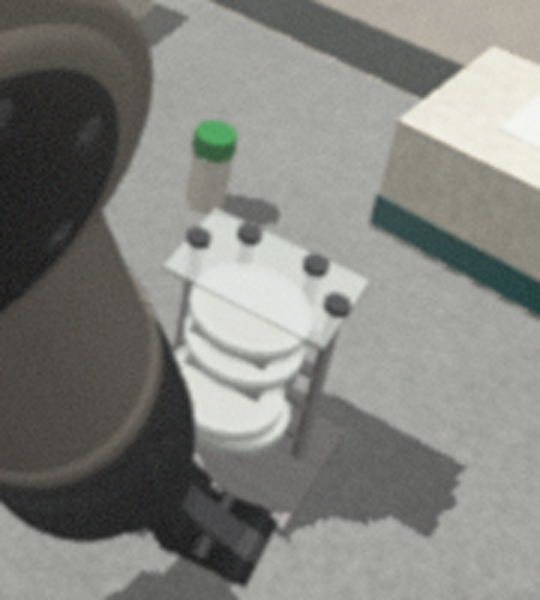

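```bash
python3 -m creep '{"rotation":[[0,0,0],[0,0,0],[0,0,0],[0,0,0],[0,0,0]],"travel":[[-0.003,0,-0.007],[0.001,0,-0.014],[0.006,0,-0.023],[0.01,0,-0.03],[0.01,0,-0.03]],"grip":[0,0,0,0,0]}'
python3 - <<'E'
from h import *
import json
R=toolR(8.7,29,np.array(sense()['tcp_rot']))
plan([572,-322.3,43.5],R)
p=cams.camera_params('wrist')
im=cams.get_image('wrist');im2=cams.get_image('side')
cv2.imwrite('pics/w22.png',im[:,:,::-1])
cv2.imwrite('pics/s22.png',cv2.resize(im2[220:420,300:480,::-1],None,fx=3,fy=3,interpolation=2))
E
```

```text
time: 24.7
ee_pos: [556.2, -324.2, 43.6]
tcp_rot: [[0.481, 0.154, -0.863], [0.076, -0.988, -0.134], [-0.873, -0.001, -0.487]]
force: [-0.1, 0.5, -0.6]
grip_width: -0.003
t 24.7 now [ 556.229 -324.187   43.593] tgt [ 572.  -322.3   43.5] q [ 1.469  0.816 -1.101  1.845  0.689  0.547 -1.284] f [-0.137  0.502 -0.618] g -0.003
travel m [ 0.008  0.001 -0.014] rot deg [ 0.1  -0.15  0.14]
```

View pics/w22.png

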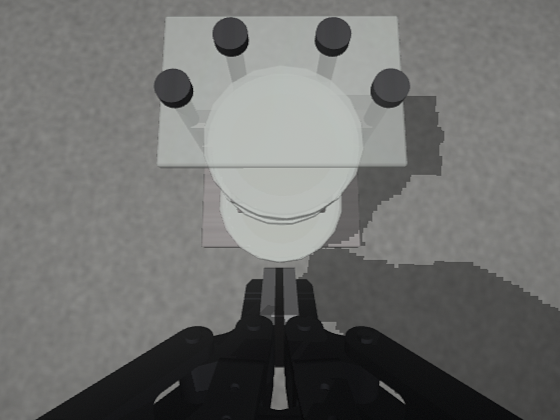

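View pics/s22.png

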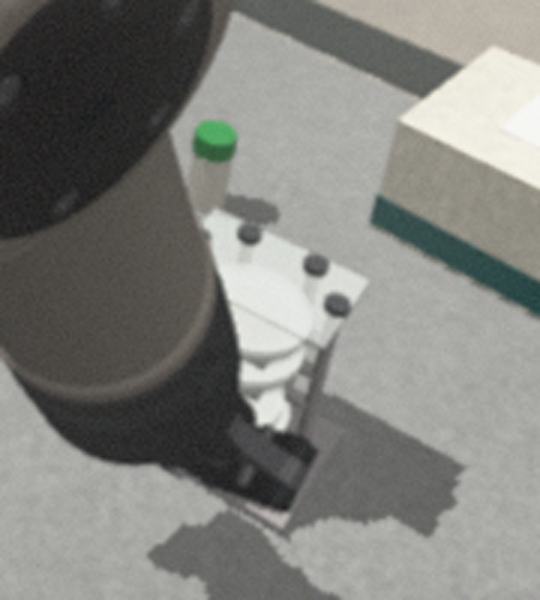

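```bash
python3 -m creep '{"rotation":[[0,0,0],[0,0,0],[0,0,0],[0,0,0],[0,0,0]],"travel":[[0.0015,0,-0.0025],[0.003,0,-0.005],[0.0045,0,-0.0075],[0.0058,0,-0.0103],[0.0058,0,-0.0103]],"grip":[0,0,0,0,0]}'
python3 - <<'E'
from h import *
R=toolR(8.7,29,np.array(sense()['tcp_rot']))
plan([572,-322.3,43.5],R)
im=cams.get_image('wrist');im2=cams.get_image('side')
cv2.imwrite('pics/w23.png',im[:,:,::-1])
cv2.imwrite('pics/s23.png',cv2.resize(im2[220:420,300:480,::-1],None,fx=3,fy=3,interpolation=2))
E
```

```text
time: 25.42
ee_pos: [567.4, -322.9, 43.5]
tcp_rot: [[0.481, 0.153, -0.863], [0.076, -0.988, -0.133], [-0.873, -0.001, -0.487]]
force: [0.4, 0.5, 0.1]
grip_width: -0.004
t 25.43 now [ 567.352 -322.906   43.545] tgt [ 572.  -322.3   43.5] q [ 1.44   0.821 -1.089  1.825  0.692  0.55  -1.297] f [0.436 0.502 0.15 ] g -0.004
travel m [ 0.002  0.    -0.004] rot deg [ 0.04 -0.15  0.11]
```

View pics/w23.png

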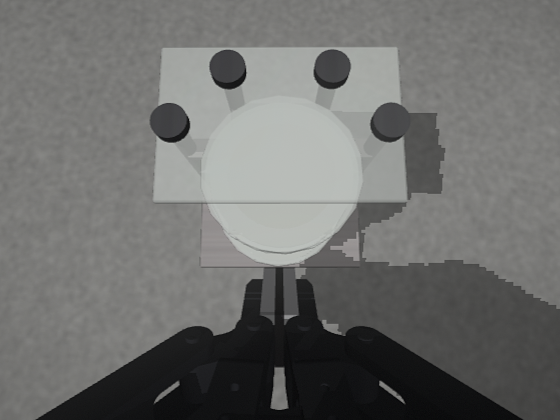

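```bash
python3 -m creep '{"rotation":[[0,0,0],[0,0,0],[0,0,0],[0,0,0],[0,0,0]],"travel":[[0.0006,0,-0.001],[0.0012,0,-0.002],[0.0017,0,-0.003],[0.0017,0,-0.003],[0.0017,0,-0.003]],"grip":[0,0,0,0,0]}'
python3 -m creep '{"rotation":[[0,0,0],[0,0,0],[0,0,0],[0,0,0],[0,0,0]],"travel":[[0.0004,0,-0.0007],[0.0008,0,-0.0014],[0.0008,0,-0.0014],[0.0008,0,-0.0014],[0.0008,0,-0.0014]],"grip":[0,0,0,0,0]}'
```

```text
time: 26.15
ee_pos: [570.4, -322.6, 43.4]
tcp_rot: [[0.481, 0.153, -0.863], [0.076, -0.988, -0.133], [-0.874, -0.001, -0.487]]
force: [0.0, -0.4, -0.5]
grip_width: 0.002
time: 26.78
ee_pos: [571.9, -322.3, 43.3]
tcp_rot: [[0.481, 0.153, -0.863], [0.076, -0.988, -0.133], [-0.874, -0.001, -0.487]]
force: [0.7, 0.6, 0.1]
grip_width: -0.002
```

```bash
python3 -m creep '{"rotation":[[0,0,0],[0,0,0],[0,0,0],[0,0,0],[0,0,0]],"travel":[[0.0004,0,-0.0007],[0.0008,0,-0.0014],[0.0008,0,-0.0014],[0.0008,0,-0.0014],[0.0008,0,-0.0014]],"grip":[0,0,0,0,0]}'
python3 - <<'E'
from h import *
im=cams.get_image('wrist');im2=cams.get_image('side')
cv2.imwrite('pics/w24.png',cv2.resize(im[0:300,130:430,::-1],None,fx=2,fy=2,interpolation=2))
cv2.imwrite('pics/s24.png',cv2.resize(im2[220:420,300:480,::-1],None,fx=3,fy=3,interpolation=2))
E
```

```text
time: 27.4
ee_pos: [573.5, -322.1, 43.3]
tcp_rot: [[0.481, 0.153, -0.863], [0.076, -0.988, -0.133], [-0.874, -0.002, -0.487]]
force: [-0.5, 0.4, -0.5]
grip_width: -0.003
```

View pics/w24.png

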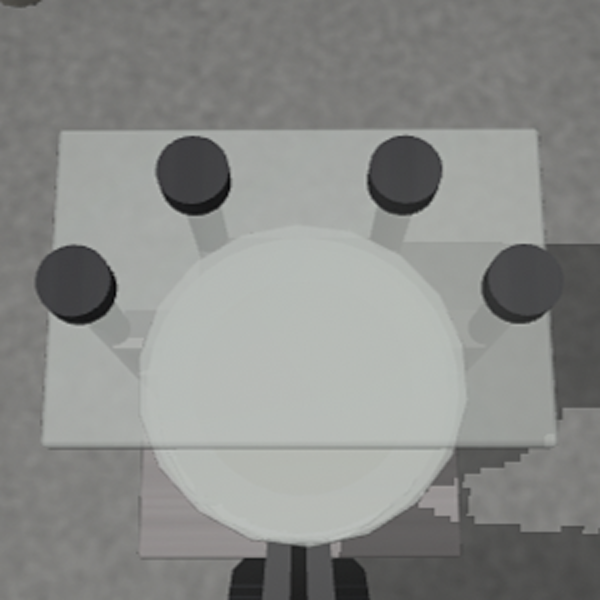

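View pics/s24.png

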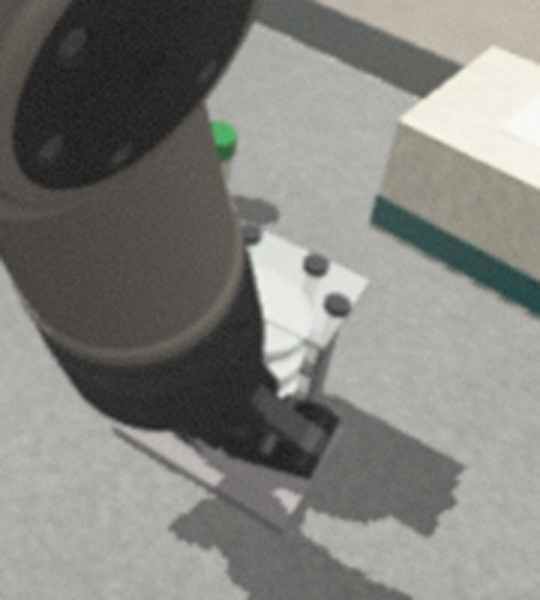

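```bash
python3 -m creep '{"rotation":[[0,0,0],[0,0,0],[0,0,0],[0,0,0],[0,0,0]],"travel":[[0.0003,0,-0.0006],[0.0006,0,-0.0012],[0.0006,0,-0.0012],[0.0006,0,-0.0012],[0.0006,0,-0.0012]],"grip":[0,0,0,0,0]}'
python3 -m creep '{"rotation":[[0,0,0],[0,0,0],[0,0,0],[0,0,0],[0,0,0]],"travel":[[0.0002,0,-0.0004],[0.0004,0,-0.0008],[0.0004,0,-0.0008],[0.0004,0,-0.0008],[0.0004,0,-0.0008]],"grip":[0,0,0,0,0]}'
```

```text
time: 28.12
ee_pos: [574.4, -322.1, 43.1]
tcp_rot: [[0.48, 0.152, -0.864], [0.075, -0.988, -0.132], [-0.874, -0.001, -0.486]]
force: [-2.3, -1.7, 1.6]
grip_width: -0.002
time: 28.75
ee_pos: [574.7, -322.2, 43.0]
tcp_rot: [[0.479, 0.152, -0.865], [0.075, -0.988, -0.132], [-0.875, -0.001, -0.485]]
force: [-7.1, -0.4, 4.5]
grip_width: 0.001
```

```bash
python3 -m creep '{"rotation":[[0,0,0],[0,0,0],[0,0,0],[0,0,0],[0,0,0]],"travel":[[-0.002,0,0.004],[-0.007,0,0.013],[-0.014,0,0.025],[-0.022,0,0.04],[-0.03,0,0.053]],"grip":[0,0,0,0,0]}'
python3 - <<'E'
from h import *
import json
p=cams.camera_params('wrist')
im=cams.get_image('wrist');im2=cams.get_image('side')
cv2.imwrite('pics/w25f.png',im[:,:,::-1])
cv2.imwrite('pics/w25.png',cv2.resize(im[0:200,165:390,::-1],None,fx=3.5,fy=3,interpolation=2))
cv2.imwrite('pics/s25.png',cv2.resize(im2[240:420,320:480,::-1],None,fx=4,fy=3.3,interpolation=2))
json.dump({k:np.array(v).tolist() for k,v in p.items()},open('p25.json','w'))
print(sense()['ee_pos'],sense()['joint_pos'])
E
```

```text
time: 29.38
ee_pos: [514.1, -331.3, 43.5]
tcp_rot: [[0.48, 0.152, -0.864], [0.075, -0.988, -0.132], [-0.874, -0.002, -0.486]]
force: [-0.5, -0.5, -1.8]
grip_width: -0.003
[ 512.98  -332.153   42.84 ] [ 1.582  0.804 -1.142  1.912  0.678  0.541 -1.234]
```

View pics/w25.png

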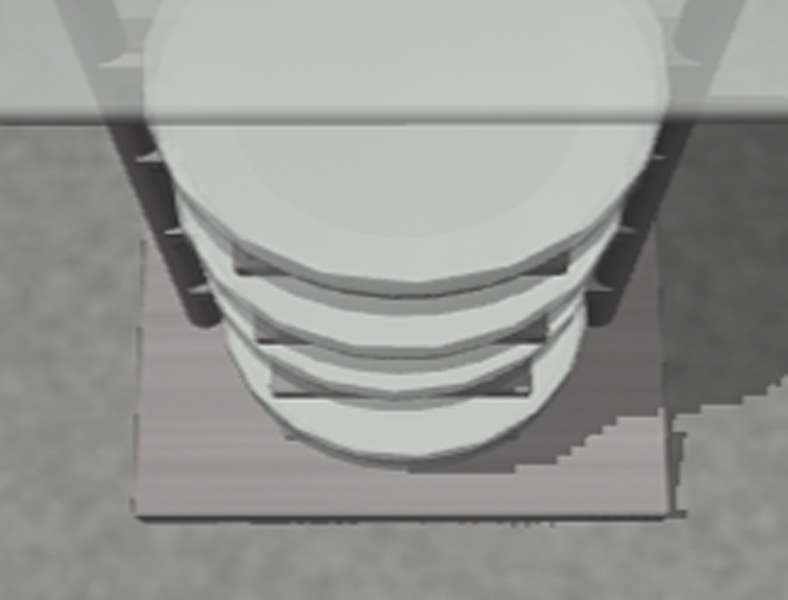

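View pics/s25.png

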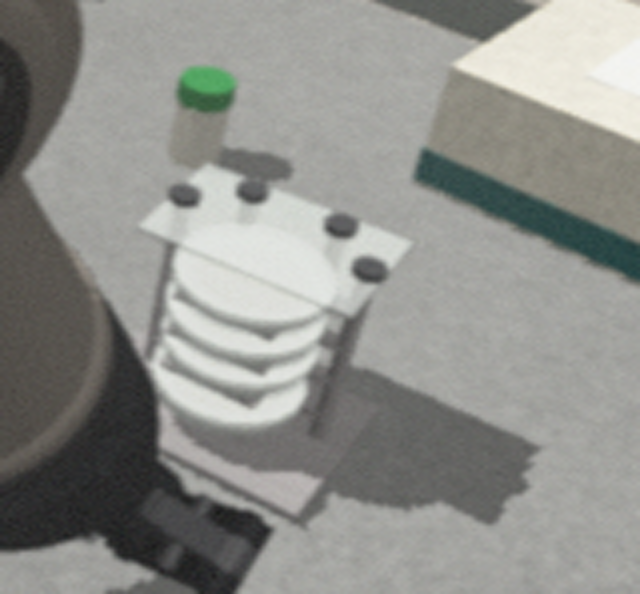

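Run:
```python
from h import *
import json
p={k:np.array(v) if isinstance(v,list) else v for k,v in json.load(open('p25.json')).items()}
g=lambda x,y:((x+.5)/3.5-.5+165,(y+.5)/3-.5)
for n,z,sh,di in(('filed',44,(402,395),(402,409)),('third',64,(402,341),(402,359)),('low',24,(402,438),(402,468)),('top',84,(402,273),(402,298))):
    a=onz('wrist',g(*sh),z,p);b=onz('wrist',g(*di),z,p);print(n,a,b,'overhang',np.linalg.norm(a-b))
```

```text
filed [ 584.039 -320.504   44.   ] [ 581.729 -320.859   44.   ] overhang 2.3373784656029555
third [ 583.955 -320.519   64.   ] [ 581.299 -320.928   64.   ] overhang 2.686358271979363
low [ 584.123 -320.489   24.   ] [ 578.664 -321.329   24.   ] overhang 5.523341831031604
top [ 583.629 -320.572   84.   ] [ 580.382 -321.071   84.   ] overhang 3.2858442819124867
```

Run:
```python
import cv2
im=cv2.imread('pics/w25f.png')
cv2.imwrite('pics/w25z.png',cv2.resize(im[70:170,220:340],None,fx=6,fy=6,interpolation=cv2.INTER_NEAREST))
```

```text
(no output)
```

View pics/w25z.png

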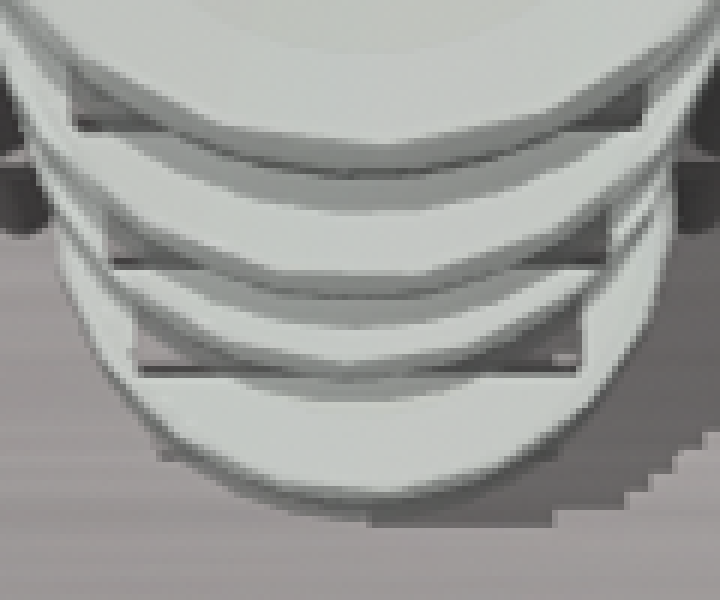

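Run:
```python
from h import *
import json
p={k:np.array(v) if isinstance(v,list) else v for k,v in json.load(open('p25.json')).items()}
g=lambda x,y:((x+.5)/6-.5+220,(y+.5)/6-.5+70)
h=np.array([np.cos(np.radians(8.75)),np.sin(np.radians(8.75)),0])
for n,z,r in(('top',94,143),('third',74,276),('filed',54,362),('low',34,490)):
    print(n,'top-rim',onz('wrist',g(360,r),z,p)@h)
for n,z,r in(('top',84,176),('third',64,298),('filed',44,380),('low',24,517)):
    print(n,'bot-rim',onz('wrist',g(360,r),z,p)@h)
for n,z,r in(('top',84,121),('third',64,257),('filed',44,366)):
    print(n,'shelf',onz('wrist',g(360,r),z,p)@h)
```

```text
top top-rim 521.7578014832058
third top-rim 522.8585074252735
filed top-rim 525.1055381868442
low top-rim 522.032554110642
top bot-rim 524.8171380094093
third bot-rim 525.750566402013
filed bot-rim 527.6914385614155
low bot-rim 523.0021105051536
top shelf 528.4333839281693
third shelf 528.8115509911978
filed shelf 528.8623357085748
```

```bash
python3 -m creep '{"rotation":[[0,0,0],[0,0,0],[0,0,0],[0,0,0],[0,0,0]],"travel":[[0,0,0],[0,0,0],[0,0,0],[0,0,0],[0,0,0]],"grip":[0,0,0,0,0]}'
python3 - <<'E'
from h import *
from bench import job
for n in('top','side'): cv2.imwrite(f'pics/{n}_end.png',cams.get_image(n)[:,:,::-1])
print(sense()['force'],sense()['time'])
print(job.job_done())
E
```

```text
time: 30.1
ee_pos: [515.7, -330.9, 43.8]
tcp_rot: [[0.481, 0.153, -0.863], [0.076, -0.988, -0.133], [-0.874, -0.001, -0.487]]
force: [0.1, -0.3, 0.6]
grip_width: 0.004
[-0.389 -0.374  0.475] 30.2
the job is handed in; nothing more can be done
None
```

View pics/side_end.png

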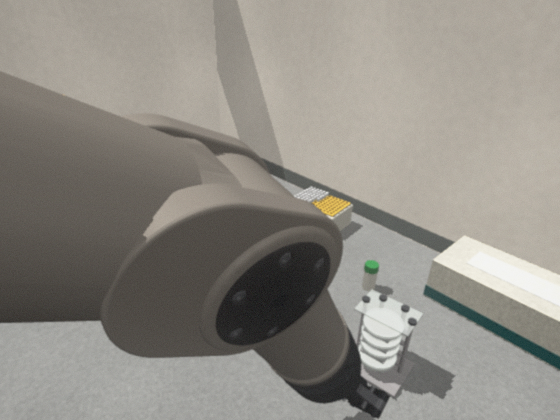

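The filter dish has been weighed on the balance pan and filed in the second slot from the bottom of the rack. I handed the job in at about 30 s. No verdict is given, so the results below are my own measurements.

- **Weighing:** I lifted the dish from the block with upright fingers and set it on the pan within about 3 mm of the middle. It lay released there for more than 3 s.
- **Filing:** I took it again with the gripper leaning about 29°, slid it into the free slot, released it on the shelf and backed out. I then pushed it in with closed fingers until the rods answered with about 7 N.
- **Last checks:** The wrist picture puts the dish at about +0.4 mm from fully home. It looks level and near the middle across the rack, which I judged by eye and did not measure. The other three dishes look unmoved, the vial beside the rack is standing where it was, and nothing touched the robot at the end. The arm hid the other vial in my last side picture; I never moved near it.

**Joint range reading:** While I was tilting to 40° over the pan, joint 6 read 0.197 rad, against its lower limit of 0.2. A force of up to about 20 N per axis showed at the same moment. I backed off at once and did the rest at 29°. This may be only sensor noise at the stop, but I cannot rule out that it counts as passing the range.

**Checks that disagreed:** Measured at the lower rims, the dishes appeared to overhang their shelves about 2 to 3 mm less than at their upper rims. I put that down to a bevelled lower edge and trusted the upper rims. Their reading for the top dish agrees with the top camera.

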